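# Flip a printed cover onto the cooling slab with a spatula

### The arm

A 6-joint arm with a two-finger parallel gripper is mounted at the origin on the work surface. World frame = base frame: x ahead of the robot, y to its left, z up, the work surface at z = 0. Lengths are in m, angles in degrees, forces in N, time in s.
With the tool pointing down it reaches from about 0.4 to 0.825 m from the base axis. Payload 7 kg.
Tool frame: the origin (TCP) lies at the very end of the fingers, on their centre line; the grasp point (between the pads) lies 19 mm behind it; z points along the fingers, y is the direction in which the jaws open and shut (so a half turn about z gives the same grasp; the last joint's range is limited). The gripper opens to 88 mm and grips with 3 to 60 N. Pads are 19 mm wide; open, the fingers measure 130 mm over their backs; the gripper's body (78 mm by 193 mm) begins 47 mm behind the grasp point.
Start: joints at [-47.091, 20.546, 0.682, 0, -70.136, -16.507], TCP at [0.3, -0.605, 0.227] pointing down, gripper open.
Joint ranges: [-176.03, 176.03], [-82.01, 121.73], [-58.28, 71.71], [-173.87, 95.51], [-174.79, -0.11], [-173.66, 173.66]. Speed limits (degrees/s): [136.94, 136.94, 172.46, 180, 180, 180].

### API

Orientations are given as [roll, pitch, yaw] about the fixed x, y, z axes, in that order (R = Rz(yaw) Ry(pitch) Rx(roll)).
In Python, from plant import telemetry, optics, ctrl gives the robot as it stands.
- The arm moves only by the tool servo_tool, never from a script. Its argument "rows" is a list of rows, each a list of 3 entries, a list of its own where there are three numbers: the shift along the tool's x, y, z in m, then the turn, a rotation vector about the tool's x, y, z in units of 6 degrees (1.0 is 6 degrees), then the closure, from 0 (fully open) to 1 (shut). A call has 1 to 20 rows; each row shifts and turns the commanded pose from where the row before left it, along the tool's axes as they then stand; what a row does not reach is not made up. A row lasts 1/12 s, in which the tool goes at most 41.7 mm and 7.16 degrees, less where a joint would pass 70% of its speed; a pose out of reach is approached as far as the arm can. A call is refused whole if a number of a shift passes 0.0417 or a number of a turn 1, either way. A call with a gripper value outside its range is refused whole. The fingers move at their own pace and stop on an object; the grip force is fixed at half the most. Time passes only in rows, so rows that do not move let the fingers close. It gives the time, the measured TCP pose, the force and the opening at its end, in the units of the state.
- telemetry.get_obs(): the state, without advancing time (a new reading comes with each control period).
- optics.snapshot(name): name is "side" or "top"; returns the picture (400x640x3 uint8, red, green, blue); there is no depth.
- optics.camera_info(name): a dict with "mtx" (3x3 intrinsics, pixels), "rvec" (rotation vector, rad) and "tvec" (3), from world to camera coordinates, as OpenCV has them. Camera axes: x right, y down, z forward; pixel columns grow to the right and rows downward; lengths in m; the calibration is good to about 2 mm. A picture is of the moment at which its call begins. camera_info takes no time and is no camera call.
- ctrl.close_job(): hands the job in, once; it reports no verdict.
The state is a dict: "clock": time; "joint_pos": joint angles; "qvel": joint speeds; "tau": joint torques, N m; "tool_pos": TCP position; "orientation": TCP orientation; "force": force on the tool from outside, world axes, zero at the start; "moment": the same for the moment, N m; "opening": finger opening in m.
Only numpy, scipy, OpenCV 4.12 (cv2) and the standard library are available. Lean on these libraries where they do the work, as an engineer would, in place of code of your own. Each camera call takes 0.05 s, during which the arm holds its last target.

### The job

Take the spatula and, never touching the printed cover with the fingers, work its blade under the cover's near edge, lever the cover up against the step and flip it over onto the stone slab, so that it lies flat there with its plug side up. The plate's coating marks easily, so let the blade only just bear on it, and do not push hard on the cover. Then lay the spatula back flat on its mat, let go, and leave everything else alone.

Things in the scene. Friction and masses are not known exactly. Their poses are not given: they have to be found in the camera images.
- stand: Cooling stand, fixed: aluminium base with a dark steel build plate on the robot's side, a thicker stone slab beyond. Origin on the table below the edge between them; x from plate to slab, z up. Plate (top at 30 mm) reaches 170 mm to -x, slab (top at 37 mm) 160 mm to +x, both 145 mm sideways. The plate rides on springs: it sinks under 1 to 2 N, 1.8 N per mm, 8 mm at most. Over 4.5 N of pressing marks its coating.
- step (a point): Middle of the foot of the upright step, 7 mm high, that the slab's edge makes above the build plate's top; on the plate's top, 30 mm above the table. x points horizontally from plate to slab, square to the step; y runs along the step; z up.
- slab (a point): Middle of the slab's top face (37 mm above the table), 80 mm beyond the step; same axes as the step.
- cover_mid (a point): Centre, half-way up, of the printed cover: grey plastic, 50 to 100 g, thin-walled (pushing over 12 N harms it), 8 mm thick: flange 96 x 84 x 5 mm (own x, y, z) with a plug 82 x 70 x 3 mm centred on one face. Starts plug down, so a notch 7 mm deep and 3 mm high runs round under the flange; an 84 mm edge faces the step, up to 20 mm short of it. Own z: from plug to flange (up at first).
- cover: The same cover; origin at the centre of the plug's outer face, 4 mm from its centre; same axes.
- mat: Dark rubber mat, fixed, 270 x 110 x 3 mm (own x, y, z), on the left or right of the stand; origin at the centre of its underside.
- spatula_grip (a point): Middle of the grip of the cranked spatula: rigid, 125 g, wooden handle, lying on the mat. 24 mm above the plane on which the blade and the heel under the handle's end rest; balance point about here. Own x points to the blade's tip, z up. The handle is 20 mm wide (y), 24 mm tall, from 75 mm behind this point to 15 mm ahead.
- spatula: The same spatula; origin 24 mm below the grip point, same axes. The flat steel blade, 60 mm wide and 1.5 mm thick, runs from 27 to 95 mm ahead of the origin. It is stiff but bent up at its root by use, by an unmeasured 0 to 0.2 rad, so its straight leading edge lies 0 to 13 mm above the origin's plane.
- gear: bystander: brass ring 28 mm wide, 10 mm high, on the build plate near its left side

How it is judged:
By the outcome, as a careful person would: the job done as asked, in the order asked, and still so for the second after the job is handed in, with the robot touching nothing.
It also fails if it takes over 72 s, if anything falls off the work surface, if the arm or the gripper's body presses on something with over 40 N, if the wrist force passes 120 N, or if a joint passes its speed limit or range.

## Working session

There is one attempt and no reset: what is moved stays moved. The work goes in short steps, Python scripts to look and compute and a tool call to move; the robot and the scene stay as the last step left them, time stands still between calls to the robot, and variables do not carry over. Pictures are saved under pics/ and viewed, and the job is handed in when it is done.

Besides the shell and the picture viewer there is one more tool, called as name([rows], argument=value, ...), one row to a line, values as JSON. servo_tool: Moves the arm, as the interface text tells. Its arguments: {"type":"object","properties":{"rows":{"type":"array"}},"required":["rows"]}

```bash
mkdir -p pics; ls; cat > h.py <<'E'
import numpy as np, cv2
from scipy.spatial.transform import Rotation as R
from plant import telemetry, optics, ctrl
def snap(n,f):
    im=optics.snapshot(n); cv2.imwrite('pics/'+f+'.png',im[:,:,::-1]); return im
def cam(n):
    c=optics.camera_info(n); K=np.array(c['mtx'],float);r=cv2.Rodrigues(np.array(c['rvec'],float))[0];t=np.array(c['tvec'],float).reshape(3); return K,r,t
def proj(n,P):
    K,r,t=cam(n); p=(np.atleast_2d(P)@r.T+t)@K.T; return p[:,:2]/p[:,2:]
def ray(n,uv):
    K,r,t=cam(n); d=np.c_[np.atleast_2d(uv),np.ones(len(np.atleast_2d(uv)))]@np.linalg.inv(K).T@r; return -r.T@t,d
def onz(n,uv,z):
    o,d=ray(n,uv); return o+d*((z-o[2])/d[:,2])[:,None]
E
python3 - <<'E'
from h import *
snap('top','t0');snap('side','s0');print(telemetry.get_obs())
for n in('top','side'):
    K,r,t=cam(n);print(n,K,-r.T@t,r)
E
```

```text
pics
{'clock': 0.1, 'joint_pos': array([-4.70916093e+01,  2.05883649e+01,  6.40106323e-01, -1.80894952e-02,
       -7.01348224e+01, -1.65061349e+01]), 'qvel': array([-0.0214026 , -0.21800022,  0.15793652, -0.02691153,  0.04300798,
        0.00794096]), 'tau': array([-4.82321557e-03, -5.84161627e+01,  2.93748611e+01,  7.01576695e+00,
        1.00813323e-02, -7.14292037e-05]), 'tool_pos': array([ 0.29993833, -0.60422815,  0.22571182]), 'orientation': array([ 1.79915511e+02, -7.30165443e-03, -1.53603898e+02]), 'force': array([-0.23884054,  0.36805721, -0.45401766]), 'moment': array([ 0.02870852,  0.00181756, -0.02593221]), 'opening': 0.08747137095049336}
top [[466.18468245   0.         317.90593926]
 [  0.         466.18468245 199.17185149]
 [  0.           0.           1.        ]] [0.48346749 0.01406503 1.0687255 ] [[-0.02604973 -0.9995677  -0.0136315 ]
 [-0.98802637  0.02781851 -0.15175643]
 [ 0.15207004  0.00951507 -0.98832392]]
side [[407.66164246   0.         317.8925382 ]
 [  0.         407.66164246 196.77019835]
 [  0.           0.           1.        ]] [0.28005203 0.67354187 0.77603628] [[-0.8996387  -0.43625961 -0.01810438]
 [-0.28265725  0.61348639 -0.73738683]
 [ 0.33279888 -0.65826439 -0.67522804]]
```

View pics/t0.png

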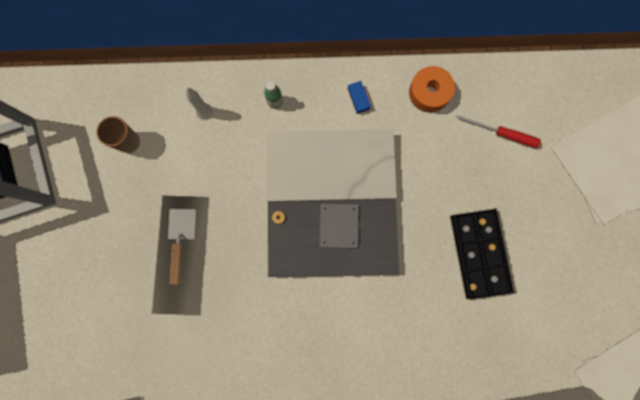

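View pics/s0.png

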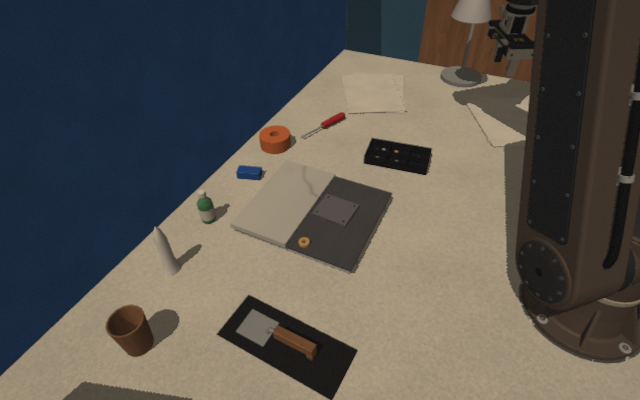

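Top view: mat with the spatula on the left (blade near 182,224, handle near 176,262), stand at 267–398 × 130–277, cover near 339,226, gear at 279,217. The side view agrees. Next I'll zoom in to measure.

```bash
python3 - <<'E'
import cv2
a=cv2.imread('pics/t0.png');b=cv2.imread('pics/s0.png')
cv2.imwrite('pics/z1.png',cv2.resize(a[190:285,260:405],None,fx=5.5,fy=5.5,interpolation=cv2.INTER_CUBIC))
cv2.imwrite('pics/z2.png',cv2.resize(a[190:320,145:215],None,fx=4.5,fy=4.5,interpolation=cv2.INTER_CUBIC))
cv2.imwrite('pics/z3.png',cv2.resize(b[290:395,210:365],None,fx=5,fy=5,interpolation=cv2.INTER_CUBIC))
E
```

```text
(no output)
```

View pics/z1.png

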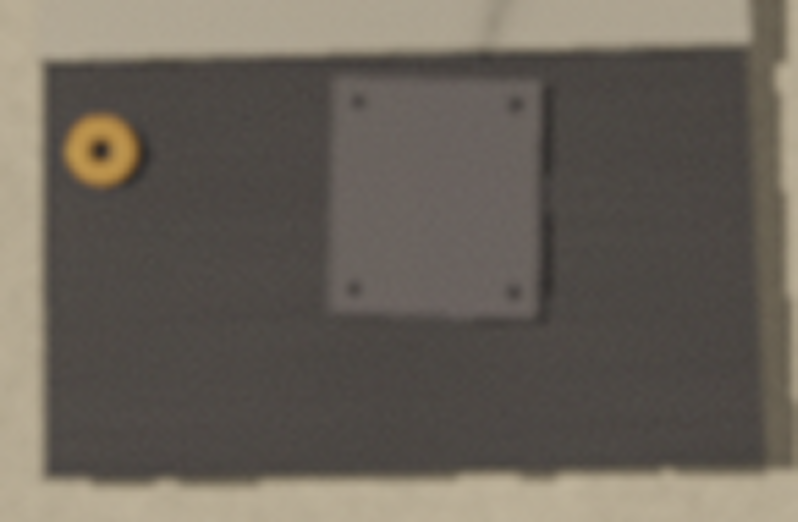

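View pics/z2.png

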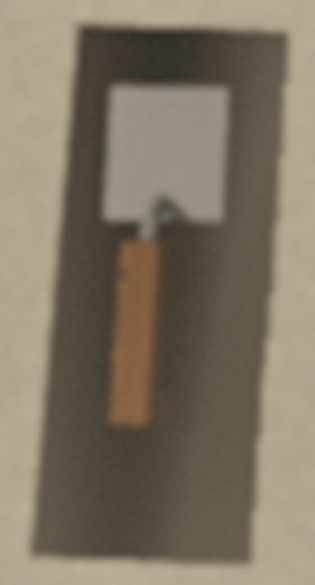

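View pics/z3.png

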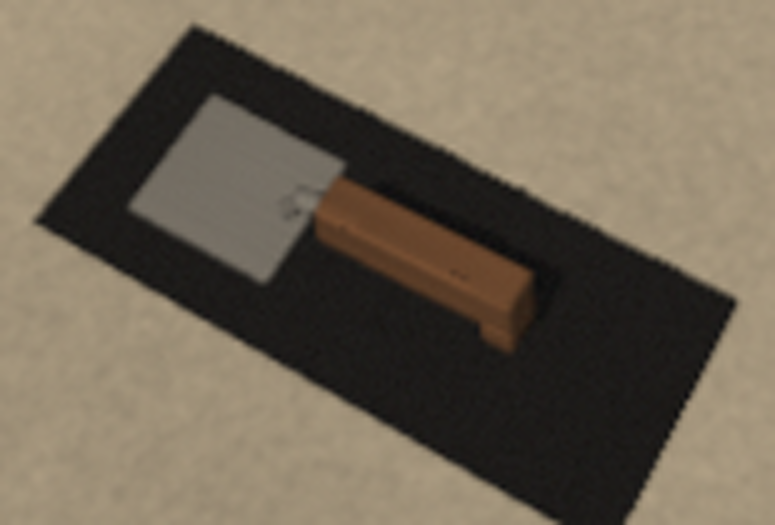

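```bash
cat > seg.py <<'E'
from h import *
def quad(mask,off):
    cs,_=cv2.findContours(mask.astype(np.uint8),cv2.RETR_EXTERNAL,cv2.CHAIN_APPROX_NONE)
    c=max(cs,key=cv2.contourArea)
    hull=cv2.convexHull(c)
    for e in np.arange(0.5,12,.25):
        p=cv2.approxPolyDP(hull,e,True)
        if len(p)<=4: break
    p=p[:,0].astype(float)
    # refine: fit lines to contour points along each side
    c=c[:,0].astype(float); L=[]
    for i in range(len(p)):
        a,b=p[i],p[(i+1)%len(p)]; u=(b-a)/np.linalg.norm(b-a); n=np.array([-u[1],u[0]])
        s=(c-a)@u; d=np.abs((c-a)@n); k=(d<2)&(s>3)&(s<np.linalg.norm(b-a)-3)
        vx,vy,x,y=cv2.fitLine(c[k].astype(np.float32),cv2.DIST_HUBER,0,.01,.01).ravel()
        L.append(np.cross([x,y,1],[x+vx,y+vy,1]))
    q=[np.cross(L[i-1],L[i]) for i in range(len(L))]
    return np.array([v[:2]/v[2] for v in q])+off, cv2.contourArea(cv2.convexHull(c.astype(np.float32)))
E
python3 - <<'E'
import cv2,numpy as np
for f,pts in (('t0',[(339,226),(300,250),(300,170),(182,224),(176,262),(165,290),(230,250)]),('s0',[(336,210),(360,230),(275,205),(258,328),(295,342),(320,360),(285,285)])):
    a=cv2.imread(f'pics/{f}.png');h=cv2.cvtColor(a,cv2.COLOR_BGR2HSV)
    for u,v in pts: print(f,u,v,a[v-1:v+2,u-1:u+2].mean((0,1)).round(),h[v,u])
E
```

```text
t0 339 226 [ 94.  99. 106.] [ 11  26 106]
t0 300 250 [69. 74. 78.] [13 29 78]
t0 300 170 [147. 166. 175.] [ 20  41 175]
t0 182 224 [135. 146. 152.] [ 18  30 153]
t0 176 262 [ 65.  96. 133.] [ 13 131 134]
t0 165 290 [60. 72. 79.] [18 59 78]
t0 230 250 [145. 167. 178.] [ 19  48 179]
s0 336 210 [74. 79. 85.] [13 36 86]
s0 360 230 [53. 57. 62.] [15 33 62]
s0 275 205 [122. 143. 155.] [ 19  56 155]
s0 258 328 [100. 110. 117.] [ 18  37 116]
s0 295 342 [ 47.  73. 109.] [ 12 147 109]
s0 320 360 [24. 26. 28.] [ 0 27 28]
s0 285 285 [123. 148. 162.] [ 19  62 161]
```

```bash
cat > m1.py <<'E'
from seg import *
def get(n,f,x0,y0,x1,y1,fn,S=6):
    a=cv2.imread(f'pics/{f}.png')[y0:y1,x0:x1]
    a=cv2.resize(a,None,fx=S,fy=S,interpolation=cv2.INTER_CUBIC)
    m=fn(a.astype(int),cv2.cvtColor(a,cv2.COLOR_BGR2HSV).astype(int))
    m=cv2.morphologyEx(m.astype(np.uint8),cv2.MORPH_OPEN,np.ones((9,9)))
    q,A=quad(m,0); return (q+0.5)/S-0.5+[x0,y0]
G=lambda a:a[...,1]
if __name__=='__main__':
    np.set_printoptions(precision=4,suppress=True)
    def show(name,q,n,z):
        P=onz(n,q,z);print(name,q.round(1).tolist());print(P[:,:2],'sides',np.linalg.norm(P-np.roll(P,-1,0),axis=1),'mid',P.mean(0))
        for i in range(len(P)):
            d=P[(i+1)%len(P)]-P[i];print('  dir',np.degrees(np.arctan2(d[1],d[0])).round(2))
    show('cover t',get('top','t0',310,203,370,256,lambda a,h:(G(a)>87)&(G(a)<130)),'top',.038)
    show('cover s',get('side','s0',305,188,368,232,lambda a,h:(G(a)>69)&(G(a)<110)),'side',.038)
    show('plate t',get('top','t0',262,193,396,282,lambda a,h:(G(a)<118)),'top',.030)
    show('slab t',get('top','t0',255,120,410,205,lambda a,h:(h[...,1]<45)&(G(a)>120)),'top',.037)
    show('mat t',get('top','t0',145,190,215,320,lambda a,h:(G(a)<122)),'top',.003)
    show('mat s',get('side','s0',210,290,365,398,lambda a,h:(G(a)<70)),'side',.003)
    show('blade t',get('top','t0',160,205,205,245,lambda a,h:(G(a)>112)&(h[...,1]<60)),'top',.0075)
    show('blade s',get('side','s0',230,302,285,350,lambda a,h:(G(a)>70)&(h[...,1]<75)),'side',.0075)
    show('handle t',get('top','t0',160,235,205,290,lambda a,h:(h[...,1]>95)),'top',.039)
E
python3 m1.py
```

```text
cover t [[2872.7, 245.1], [357.3, 204.5], [356.2, 246.9], [284.0, 245.1]]
[[ 0.3993 -5.212 ]
 [ 0.6276 -0.0636]
 [ 0.5335 -0.0576]
 [ 0.5417  0.1014]] sides [5.1535 0.0943 0.1591 5.3153] mid [ 0.5255 -1.3079  0.038 ]
  dir 87.46
  dir 176.33
  dir 87.03
  dir -91.54
cover s [[326.1, 193.5], [357.9, 204.1], [344.5, 224.8], [311.6, 212.7]]
[[ 0.6292 -0.0671]
 [ 0.536  -0.0644]
 [ 0.5385  0.0192]
 [ 0.632   0.0155]] sides [0.0933 0.0837 0.0936 0.0826] mid [ 0.5839 -0.0242  0.038 ]
  dir 178.37
  dir 88.28
  dir -2.3
  dir -91.9
plate t [[395.4, 197.7], [395.4, 275.2], [267.8, 275.8], [267.8, 200.7]]
[[ 0.6418 -0.1504]
 [ 0.4697 -0.1416]
 [ 0.4758  0.1389]
 [ 0.643   0.1373]] sides [0.1723 0.2806 0.1672 0.2877] mid [ 0.5576 -0.0039  0.03  ]
  dir 177.06
  dir 88.76
  dir -0.56
  dir -90.24
slab t [[391.9, 129.9], [395.1, 196.9], [266.6, 199.1], [266.5, 131.9]]
[[ 0.7977 -0.1493]
 [ 0.6424 -0.1487]
 [ 0.6457  0.139 ]
 [ 0.8017  0.1378]] sides [0.1553 0.2878 0.156  0.2872] mid [ 0.7219 -0.0053  0.037 ]
  dir 179.77
  dir 89.35
  dir -0.43
  dir -90.79
mat t [[162.0, 194.9], [208.5, 197.1],
[... 1124 characters left out ...]
68.7, 283.7]]
[[0.5549 0.3516]
 [0.5495 0.3293]
 [0.4611 0.334 ]
 [0.4643 0.3547]] sides [0.0229 0.0885 0.0209 0.0907] mid [0.5075 0.3424 0.039 ]
  dir -103.83
  dir 176.98
  dir 81.16
  dir -1.95seg.py:18: RuntimeWarning: divide by zero encountered in divide
  return np.array([v[:2]/v[2] for v in q])+off, cv2.contourArea(cv2.convexHull(c.astype(np.float32)))
seg.py:18: RuntimeWarning: invalid value encountered in divide
  return np.array([v[:2]/v[2] for v in q])+off, cv2.contourArea(cv2.convexHull(c.astype(np.float32)))
h.py:11: RuntimeWarning: invalid value encountered in matmul
  K,r,t=cam(n); d=np.c_[np.atleast_2d(uv),np.ones(len(np.atleast_2d(uv)))]@np.linalg.inv(K).T@r; return -r.T@t,d
```

```bash
sed -i 's/(d<2)/(d<5)/; s/np.arange(0.5,12,.25)/np.arange(2,60,.5)/; s/(s>3)&(s<np.linalg.norm(b-a)-3)/(s>8)\&(s<np.linalg.norm(b-a)-8)/' seg.py; python3 m1.py | grep -v dir
python3 - <<'E'
from h import *
# tri of blade corners
E
```

```text
cover t [[320.4, 203.9], [357.2, 204.4], [356.7, 247.0], [319.5, 246.0]]
[[ 0.6312  0.0187]
 [ 0.6277 -0.0634]
 [ 0.5333 -0.0585]
 [ 0.5377  0.0233]] sides [0.0822 0.0945 0.0818 0.0936] mid [ 0.5825 -0.02    0.038 ]
cover s [[326.4, 193.3], [358.2, 204.3], [344.3, 224.9], [311.4, 212.6]]
[[ 0.6289 -0.068 ]
 [ 0.535  -0.0638]
 [ 0.5388  0.0199]
 [ 0.6327  0.0152]] sides [0.094  0.0838 0.0941 0.0833] mid [ 0.5839 -0.0242  0.038 ]
plate t [[395.4, 197.7], [395.4, 275.1], [267.8, 277.1], [267.5, 200.7]]
[[ 0.6418 -0.1504]
 [ 0.47   -0.1416]
 [ 0.473   0.1389]
 [ 0.643   0.1378]] sides [0.172  0.2805 0.17   0.2882] mid [ 0.557  -0.0038  0.03  ]
slab t [[391.7, 129.4], [395.1, 196.5], [266.7, 199.4], [266.5, 131.7]]
[[ 0.7989 -0.1488]
 [ 0.6434 -0.1487]
 [ 0.645   0.1388]
 [ 0.8021  0.1377]] sides [0.1555 0.2875 0.1571 0.2866] mid [ 0.7223 -0.0053  0.037 ]
mat t [[162.0, 194.9], [208.6, 197.0], [199.7, 314.8], [151.7, 312.8]]
[[0.6678 0.3868]
 [0.6597 0.2779]
 [0.3935 0.2954]
 [0.4004 0.4034]] sides [0.1091 0.2668 0.1082 0.2679] mid [0.5304 0.3409 0.003 ]
mat s [[248.2, 294.7], [357.0, 349.9], [331.5, 399.7], [216.6, 333.9]]
[[0.6613 0.2764]
 [0.3937 0.2928]
 [0.4002 0.4012]
 [0.6682 0.3845]] sides [0.268  0.1086 0.2685 0.1083] mid [0.5308 0.3387 0.003 ]
blade t [[169.3, 209.1], [195.3, 209.1], [193.9, 238.7], [167.6, 238.2]]
[[0.6333 0.3675]
 [0.6316 0.3073]
 [0.5635 0.3096]
 [0.5664 0.3698]] sides [0.0602 0.0681 0.0603 0.067 ] mid [0.5987 0.3385 0.0075]
blade s [[252.0, 308.3], [278.3, 322.1], [262.7, 346.4], [234.9, 331.1]]
[[0.6326 0.3043]
 [0.5645 0.3088]
 [0.5659 0.3688]
 [0.6353 0.3649]] sides [0.0682 0.0601 0.0695 0.0606] mid [0.5996 0.3367 0.0075]
handle t [[171.2, 243.0], [181.1, 243.6], [177.8, 285.0], [168.4, 283.7]]
[[0.553  0.351 ]
 [0.551  0.3291]
 [0.461  0.3345]
 [0.4644 0.3553]] sides [0.0221 0.0901 0.021  0.0888] mid [0.5073 0.3425 0.039 ]
```

```bash
cat >> h.py <<'E'
def Rm(rpy): return R.from_euler('xyz',rpy,degrees=True)
def plan(pos=None,rpy=None):
    o=telemetry.get_obs(); p=o['tool_pos'];r=Rm(o['orientation'])
    print('t',round(float(o['clock']),2),'pos',p.round(4),'rpy',o['orientation'].round(2),'F',o['force'].round(2),'M',o['moment'].round(3),'open',round(float(o['opening']),4))
    if pos is not None: print('shift tool',r.inv().apply(np.array(pos)-p).round(4))
    if rpy is not None: print('turn units(6deg)',((r.inv()*Rm(rpy)).as_rotvec(degrees=True)/6).round(3))
E
python3 - <<'E'
from h import *
plan([.538,.340,.15],[180,0,177.2])
E
```

```text
t 0.1 pos [ 0.2999 -0.6042  0.2257] rpy [ 1.7992e+02 -1.0000e-02 -1.5360e+02] F [-0.24  0.37 -0.45] M [ 0.029  0.002 -0.026] open 0.0875
shift tool [-0.633   0.7398  0.0767]
turn units(6deg) [ 0.013 -0.005  4.866]
```

servo_tool([
  [[-0.024, 0.028, 0], [0, 0, 0], 0],
  [[-0.024, 0.028, 0], [0, 0, 0], 0],
  [[-0.024, 0.028, 0], [0, 0, 0], 0],
  [[-0.024, 0.028, 0], [0, 0, 0], 0],
  [[-0.024, 0.028, 0], [0, 0, 0], 0],
  [[-0.024, 0.028, 0], [0, 0, 0], 0],
  [[-0.024, 0.028, 0], [0, 0, 0], 0],
  [[-0.024, 0.028, 0], [0, 0, 0], 0],
  [[-0.024, 0.028, 0], [0, 0, 0], 0],
  [[-0.024, 0.028, 0], [0, 0, 0], 0],
  [[-0.024, 0.028, 0], [0, 0, 0], 0],
  [[-0.024, 0.028, 0], [0, 0, 0], 0],
  [[-0.024, 0.028, 0], [0, 0, 0], 0],
  [[-0.024, 0.028, 0], [0, 0, 0], 0],
  [[-0.024, 0.028, 0], [0, 0, 0], 0],
  [[-0.024, 0.028, 0], [0, 0, 0], 0],
  [[-0.024, 0.028, 0], [0, 0, 0], 0],
  [[-0.024, 0.028, 0], [0, 0, 0], 0],
  [[-0.024, 0.028, 0], [0, 0, 0], 0],
  [[-0.024, 0.028, 0], [0, 0, 0], 0],
])

```text
clock: 1.77
tool_pos: [0.4808, 0.1123, 0.2265]
orientation: [180.0, -0.0, -153.6]
force: [0.7, -0.6, 0.4]
opening: 0.0877
```

servo_tool([
  [[-0.024, 0.028, 0], [0, 0, 0], 0],
  [[-0.024, 0.028, 0], [0, 0, 0], 0],
  [[-0.024, 0.028, 0], [0, 0, 0], 0],
  [[-0.024, 0.028, 0], [0, 0, 0], 0],
  [[-0.024, 0.028, 0], [0, 0, 0], 0],
  [[-0.015, 0.02, 0], [0, 0, 0], 0],
  [[0, 0, 0], [0, 0, 1], 0],
  [[0, 0, 0], [0, 0, 1], 0],
  [[0, 0, 0], [0, 0, 1], 0],
  [[0, 0, 0], [0, 0, 1], 0],
  [[0, 0, 0], [0, 0, 0.87], 0],
  [[0, 0, 0], [0, 0, 0], 0],
  [[0, 0, 0], [0, 0, 0], 0],
])

```text
clock: 2.85
tool_pos: [0.5307, 0.3137, 0.2262]
orientation: [-180.0, -0.0, 177.3]
force: [0.1, -0.7, -0.2]
opening: 0.0876
```

```bash
python3 - <<'E'
from h import *
plan([.538,.340,.08],[180,0,177.2])
snap('top','t1');snap('side','s1')
plan([.538,.340,.08],[180,0,177.2])
print(proj('top',telemetry.get_obs()['tool_pos']),proj('side',telemetry.get_obs()['tool_pos']))
E
```

```text
t 2.85 pos [0.5307 0.3137 0.2262] rpy [-1.7998e+02 -3.0000e-02  1.7735e+02] F [ 0.08 -0.72 -0.15] M [-0.014 -0.03  -0.012] open 0.0876
shift tool [-0.0062  0.0267  0.1462]
turn units(6deg) [-0.004 -0.004  0.025]
t 2.95 pos [0.5307 0.3137 0.2264] rpy [-1.7999e+02 -2.0000e-02  1.7734e+02] F [-0.91 -0.9  -0.42] M [-0.006  0.015  0.024] open 0.0878
shift tool [-0.0061  0.0266  0.1464]
turn units(6deg) [-0.002 -0.003  0.024]
[[157.85849069 248.67598482]] [[283.35131769 263.80411814]]
```

```bash
python3 - <<'E'
import cv2
a=cv2.imread('pics/t1.png');b=cv2.imread('pics/s1.png')
a=cv2.resize(a[190:320,100:230],(500,500),interpolation=cv2.INTER_CUBIC);b=cv2.resize(b[190:320,220:350],(500,500),interpolation=cv2.INTER_CUBIC)
s=500/130
for im,(u,v),(x,y) in((a,(157.86,248.68),(100,190)),(b,(283.35,263.8),(220,190))):
    cv2.circle(im,(int((u-x+.5)*s),int((v-y+.5)*s)),4,(0,0,255),1)
import numpy as np
cv2.imwrite('pics/z4.png',cv2.resize(np.hstack([a,b]),(800,400)))
E
```

```text
(no output)
```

View pics/z4.png

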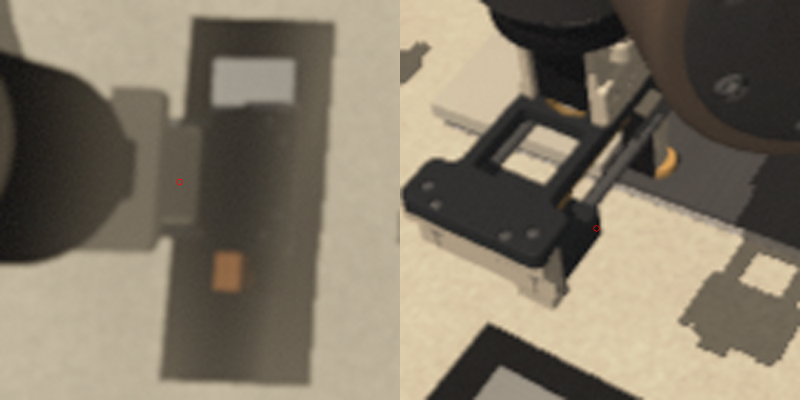

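The projected TCP lies between the fingers in both views, so the calibration agrees with the robot. Next: go over the handle, descend and grasp.

servo_tool([
  [[-0.004, 0.013, 0.02], [0, 0, 0], 0],
  [[-0.004, 0.0135, 0.03], [0, 0, 0.02], 0],
  [[0, 0, 0.035], [0, 0, 0], 0],
  [[0, 0, 0.035], [0, 0, 0], 0],
  [[0, 0, 0.035], [0, 0, 0], 0],
  [[0, 0, 0.025], [0, 0, 0], 0],
  [[0, 0, 0.015], [0, 0, 0], 0],
  [[0, 0, 0.01], [0, 0, 0], 0],
  [[0, 0, 0.006], [0, 0, 0], 0],
  [[0, 0, 0.004], [0, 0, 0], 0],
  [[0, 0, 0], [0, 0, 0], 0],
  [[0, 0, 0], [0, 0, 0], 0],
  [[0, 0, 0], [0, 0, 0], 0],
])

```text
clock: 4.03
tool_pos: [0.5407, 0.3404, 0.0128]
orientation: [179.9, 0.1, 177.1]
force: [-1.0, 1.2, 1.3]
opening: 0.0875
```

```bash
python3 - <<'E'
from h import *
plan([.540,.340,.011],[180,0,177.2])
snap('top','t2');snap('side','s2')
a=cv2.imread('pics/s2.png');cv2.imwrite('pics/z5.png',cv2.resize(a[270:400,200:370],None,fx=4.5,fy=4.5,interpolation=cv2.INTER_CUBIC))
E
```

```text
t 4.03 pos [0.5407 0.3404 0.0128] rpy [1.7992e+02 8.0000e-02 1.7708e+02] F [-1.02  1.19  1.28] M [-0.035 -0.014  0.031] open 0.0875
shift tool [ 0.0007 -0.0005  0.0018]
turn units(6deg) [ 0.014  0.013 -0.019]
```

View pics/z5.png

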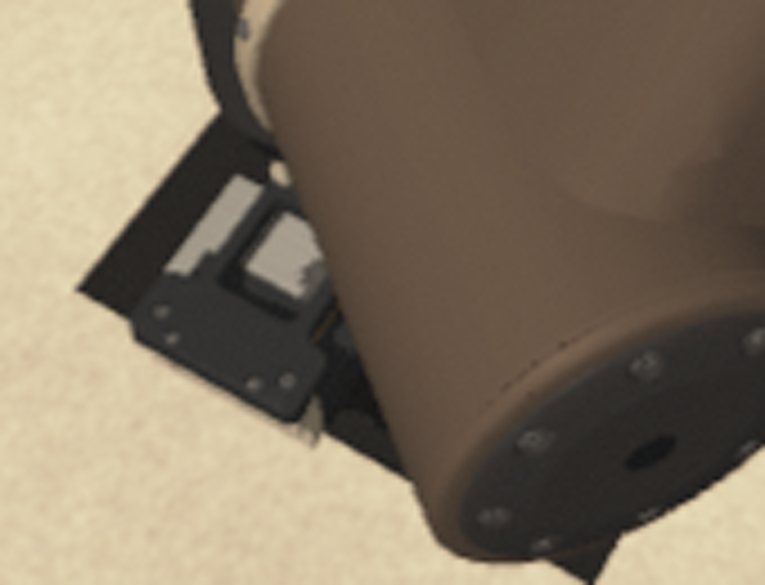

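servo_tool([
  [[0, 0, 0.002], [0, 0, 0], 0],
  [[0, 0, 0], [0, 0, 0], 0.3],
  [[0, 0, 0], [0, 0, 0], 0.6],
  [[0, 0, 0], [0, 0, 0], 0.7],
  [[0, 0, 0], [0, 0, 0], 1],
  [[0, 0, 0], [0, 0, 0], 1],
  [[0, 0, 0], [0, 0, 0], 1],
  [[0, 0, 0], [0, 0, 0], 1],
  [[0, 0, 0], [0, 0, 0], 1],
  [[0, 0, 0], [0, 0, 0], 1],
])

```text
clock: 4.97
tool_pos: [0.5401, 0.3399, 0.0096]
orientation: [-180.0, -0.0, 177.1]
force: [-0.5, -0.5, 0.9]
opening: 0.0331
```

servo_tool([
  [[0, 0, 0], [0, 0, 0], 1],
  [[0, 0, 0], [0, 0, 0], 1],
])

```text
clock: 5.13
tool_pos: [0.5401, 0.3399, 0.0096]
orientation: [180.0, 0.0, 177.1]
force: [0.3, 0.9, -0.3]
opening: 0.0201
```

servo_tool([
  [[0, 0, 0], [0, 0, 0], 1],
  [[0, 0, 0], [0, 0, 0], 1],
  [[0, 0, -0.005], [0, 0, 0], 1],
  [[0, 0, -0.01], [0, 0, 0], 1],
  [[0, 0, -0.02], [0, 0, 0], 1],
  [[0, 0, -0.03], [0, 0, 0], 1],
  [[0, 0, -0.03], [0, 0, 0], 1],
  [[0, 0, -0.025], [0, 0, 0], 1],
  [[0, 0, -0.015], [0, 0, 0], 1],
  [[0, 0, -0.005], [0, 0, 0], 1],
  [[0, 0, 0], [0, 0, 0], 1],
])

```text
clock: 6.05
tool_pos: [0.5406, 0.3404, 0.1517]
orientation: [179.8, 0.1, 177.1]
force: [-0.1, -0.3, -2.0]
opening: 0.02
```

```bash
python3 - <<'E'
from h import *
plan([.42,-.015,.13],[180,0,177.2])
E
```

```text
t 6.05 pos [0.5406 0.3404 0.1517] rpy [1.7984e+02 1.2000e-01 1.7706e+02] F [-0.08 -0.26 -2.  ] M [-0.041 -0.054  0.015] open 0.02
shift tool [ 0.1023 -0.3612  0.0205]
turn units(6deg) [ 0.026  0.021 -0.023]
```

servo_tool([
  [[0.004, -0.015, 0], [0, 0, 0], 1],
  [[0.0085, -0.03, 0.001], [0, 0, 0], 1],
  [[0.0085, -0.03, 0.001], [0, 0, 0], 1],
  [[0.0085, -0.03, 0.001], [0, 0, 0], 1],
  [[0.0085, -0.03, 0.001], [0, 0, 0], 1],
  [[0.0085, -0.03, 0.001], [0, 0, 0], 1],
  [[0.0085, -0.03, 0.001], [0, 0, 0], 1],
  [[0.0085, -0.03, 0.001], [0, 0, 0], 1],
  [[0.0085, -0.03, 0.001], [0, 0, 0], 1],
  [[0.0085, -0.03, 0.001], [0, 0, 0], 1],
  [[0.0085, -0.03, 0.001], [0, 0, 0], 1],
  [[0.0085, -0.03, 0.001], [0, 0, 0], 1],
  [[0.004, -0.016, 0.001], [0, 0, 0], 1],
  [[0, 0, 0], [0, 0, 0], 1],
  [[0, 0, 0], [0, 0, 0], 1],
])

```text
clock: 7.3
tool_pos: [0.4192, -0.0165, 0.1367]
orientation: [-180.0, -0.1, 176.9]
force: [0.9, 0.4, -0.8]
opening: 0.0202
```

```bash
python3 - <<'E'
from h import *
plan()
snap('top','t3');snap('side','s3')
plan([.42,-.015,.13],[180,0,177.2])
a=cv2.imread('pics/t3.png');b=cv2.imread('pics/s3.png')
cv2.imwrite('pics/z6.png',np.hstack([cv2.resize(a[180:300,260:400],(400,343),interpolation=3),cv2.resize(b[140:280,290:430],(400,400),interpolation=3)[:343]]))
E
```

```text
t 7.3 pos [ 0.4192 -0.0165  0.1367] rpy [-1.7997e+02 -9.0000e-02  1.7695e+02] F [ 0.86  0.41 -0.82] M [ 0.039 -0.105  0.013] open 0.0202
t 7.4 pos [ 0.4202 -0.0153  0.1371] rpy [-1.7998e+02 -4.0000e-02  1.7705e+02] F [ 0.53 -0.01 -1.9 ] M [ 0.011 -0.084  0.057] open 0.0203
shift tool [0.0002 0.0003 0.0071]
turn units(6deg) [-0.003 -0.007 -0.025]
```

View pics/z6.png

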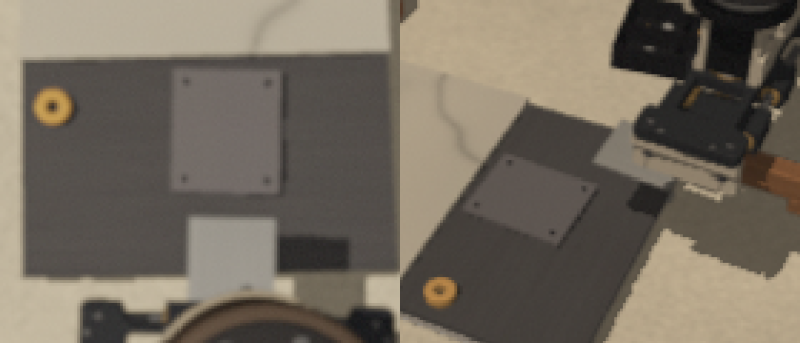

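The pictures show the blade held in front of the cover with its leading edge clear in both views. I'll triangulate its tip corners.

```bash
python3 - <<'E'
import cv2
a=cv2.imread('pics/t3.png');b=cv2.imread('pics/s3.png')
import numpy as np
cv2.imwrite('pics/z7.png',np.hstack([cv2.resize(a[250:282,322:362],(400,320),interpolation=3),cv2.resize(b[182:214,355:395],(400,320),interpolation=3)]))
E
```

```text
(no output)
```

View pics/z7.png

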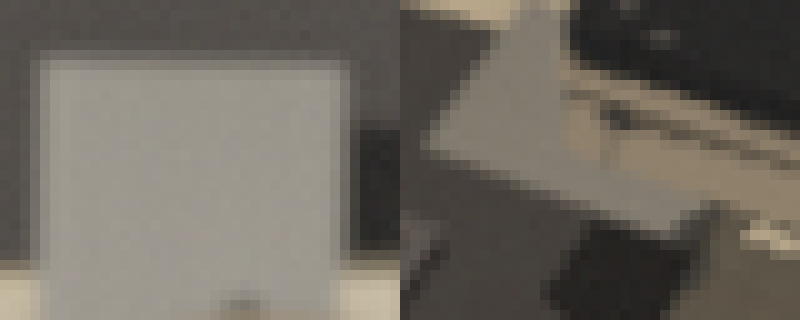

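```bash
python3 - <<'E'
from h import *
def tri(a,b):
    o1,d1=ray('top',a);o2,d2=ray('side',b);d1=d1[0]/np.linalg.norm(d1);d2=d2[0]/np.linalg.norm(d2)
    A=np.c_[d1,-d2];s=np.linalg.lstsq(A,o2-o1,rcond=None)[0];p,q=o1+s[0]*d1,o2+s[1]*d2;return ((p+q)/2).round(4),np.linalg.norm(p-q).round(4)
print('tip',tri((325.7,255.3),(357.4,195.7)))
for a,b in zip([(320.4,203.9),(357.2,204.4),(356.7,247.0),(319.5,246.0)],[(311.4,212.6),(326.4,193.3),(358.2,204.3),(344.3,224.9)]): print('cover',tri(a,b))
for a,b in zip([(162,194.9),(208.6,197),(199.7,314.8),(151.7,312.8)],[(216.6,333.9),(248.2,294.7),(357,349.9),(331.5,399.7)]): print('mat',tri(a,b))
for a,b in zip([(169.3,209.1),(195.3,209.1),(193.9,238.7),(167.6,238.2)],[(234.9,331.1),(252,308.3),(278.3,322.1),(262.7,346.4)]): print('blade0',tri(a,b))
E
```

```text
tip (array([0.5132, 0.0104, 0.1383]), np.float64(0.0009))
cover (array([0.6308, 0.0187, 0.0418]), np.float64(0.0002))
cover (array([ 0.6269, -0.063 ,  0.043 ]), np.float64(0.0005))
cover (array([ 0.533 , -0.0581,  0.0438]), np.float64(0.0001))
cover (array([0.5375, 0.0232, 0.0418]), np.float64(0.0001))
mat (array([0.667 , 0.3857, 0.0058]), np.float64(0.0005))
mat (array([0.6596, 0.2775, 0.0054]), np.float64(0.0007))
mat (array([0.3935, 0.2945, 0.006 ]), np.float64(0.0004))
mat (array([0.4002, 0.4022, 0.0055]), np.float64(0.0009))
blade0 (array([0.6331, 0.3663, 0.0115]), np.float64(0.0009))
blade0 (array([0.6309, 0.3062, 0.0113]), np.float64(0.0003))
blade0 (array([0.5637, 0.3093, 0.0089]), np.float64(0.0007))
blade0 (array([0.5658, 0.3694, 0.0085]), np.float64(0.0007))
```

servo_tool([
  [[0, 0, 0], [0, 0.39, 0], 1],
  [[0, 0, 0], [0, 0.39, 0], 1],
  [[0, 0, 0], [0, 0.39, 0], 1],
  [[-0.0012, 0, 0.01], [0, 0, 0], 1],
  [[-0.0024, 0, 0.02], [0, 0, 0], 1],
  [[-0.0024, 0, 0.02], [0, 0, 0], 1],
  [[-0.0024, 0, 0.02], [0, 0, 0], 1],
  [[-0.0012, 0, 0.01], [0, 0, 0], 1],
  [[-0.0003, 0, 0.0025], [0, 0, 0], 1],
  [[0, 0, 0], [0, 0, 0], 1],
  [[0, 0, 0], [0, 0, 0], 1],
])

```text
clock: 8.32
tool_pos: [0.4205, -0.0149, 0.0547]
orientation: [-180.0, -7.0, 177.1]
force: [-0.1, -0.7, 0.1]
opening: 0.0198
```

```bash
cat >> h.py <<'E'
def fm(n=6):
    A=[]
    for i in range(n):
        optics.snapshot('top'); o=telemetry.get_obs(); A.append(np.r_[o['tool_pos'],o['force'],o['moment']])
    A=np.array(A); print('avg pos',A[:,:3].mean(0).round(4),'F',A[:,3:6].mean(0).round(2),'M',A[:,6:].mean(0).round(3),'sd',A[:,3:].std(0).round(2),'rpy',o['orientation'].round(2),'t',round(float(o['clock']),2))
E
python3 - <<'E'
from h import *
fm(8)
plan()
snap('top','t4');snap('side','s4')
a=cv2.imread('pics/t4.png');b=cv2.imread('pics/s4.png')
cv2.imwrite('pics/z8.png',np.hstack([cv2.resize(a[190:290,290:390],(400,400),interpolation=3),cv2.resize(b[170:270,310:410],(400,400),interpolation=3)]))
E
```

```text
avg pos [ 0.4205 -0.0152  0.0551] F [ 0.08 -0.09 -1.2 ] M [-0.058 -0.474  0.007] sd [0.53 0.31 0.58 0.02 0.04 0.03] rpy [179.98  -6.97 177.06] t 8.72
t 8.72 pos [ 0.4202 -0.0154  0.0548] rpy [179.98  -6.97 177.06] F [ 0.06 -0.4  -1.84] M [-0.061 -0.417  0.062] open 0.0198
```

View pics/z8.png

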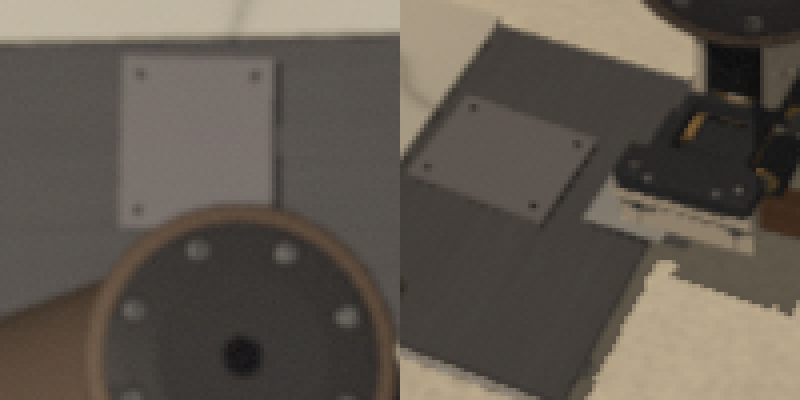

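servo_tool([
  [[-0.0004, 0, 0.003], [0, 0, 0], 1],
  [[-0.0004, 0, 0.003], [0, 0, 0], 1],
  [[0, 0, 0], [0, 0, 0], 1],
  [[0, 0, 0], [0, 0, 0], 1],
])

```text
clock: 9.15
tool_pos: [0.4198, -0.0156, 0.0481]
orientation: [-180.0, -7.1, 177.1]
force: [0.4, -0.1, -0.5]
opening: 0.0196
```

```bash
python3 -c "
from h import *
fm(6)"
```

```text
avg pos [ 0.42   -0.0155  0.0484] F [-0.29 -0.02 -1.35] M [-0.038 -0.481  0.012] sd [0.24 0.6  0.28 0.03 0.02 0.05] rpy [180.    -7.01 177.06] t 9.45
```

servo_tool([
  [[-0.0001, 0, 0.001], [0, 0, 0], 1],
  [[0, 0, 0], [0, 0, 0], 1],
  [[0, 0, 0], [0, 0, 0], 1],
])

```text
clock: 9.7
tool_pos: [0.42, -0.0155, 0.0474]
orientation: [-180.0, -7.0, 177.1]
force: [1.2, 0.1, -0.3]
opening: 0.0194
```

```bash
python3 -c "
from h import *
fm(6)"
```

```text
avg pos [ 0.42   -0.0155  0.0474] F [ 0.29  0.01 -1.36] M [-0.061 -0.475 -0.004] sd [0.37 0.52 0.6  0.03 0.02 0.01] rpy [180.    -7.02 177.06] t 10.0
```

servo_tool([
  [[-0.0001, 0, 0.001], [0, 0, 0], 1],
  [[0, 0, 0], [0, 0, 0], 1],
  [[0, 0, 0], [0, 0, 0], 1],
])

```text
clock: 10.25
tool_pos: [0.42, -0.0155, 0.0463]
orientation: [-180.0, -7.0, 177.1]
force: [0.1, 0.4, -0.7]
opening: 0.02
```

```bash
python3 -c "
from h import *
fm(6)"
```

```text
avg pos [ 0.42   -0.0155  0.0464] F [-0.18 -0.08 -1.09] M [-0.056 -0.482 -0.012] sd [0.25 0.64 0.37 0.03 0.03 0.04] rpy [180.    -7.02 177.06] t 10.55
```

servo_tool([
  [[-0.0001, 0, 0.0007], [0, 0, 0], 1],
  [[0, 0, 0], [0, 0, 0], 1],
  [[0, 0, 0], [0, 0, 0], 1],
])

```text
clock: 10.8
tool_pos: [0.42, -0.0154, 0.0457]
orientation: [-180.0, -7.0, 177.1]
force: [0.7, -0.3, -1.3]
opening: 0.02
```

```bash
python3 -c "
from h import *
fm(6)"
```

```text
avg pos [ 0.42   -0.0155  0.0457] F [-0.15  0.1  -0.94] M [-0.051 -0.491  0.005] sd [0.45 0.31 0.35 0.04 0.04 0.02] rpy [180.    -7.02 177.06] t 11.1
```

servo_tool([
  [[-0.0001, 0, 0.0007], [0, 0, 0], 1],
  [[0, 0, 0], [0, 0, 0], 1],
  [[0, 0, 0], [0, 0, 0], 1],
])

```text
clock: 11.35
tool_pos: [0.4201, -0.0154, 0.045]
orientation: [180.0, -7.0, 177.1]
force: [-0.2, 0.3, -0.2]
opening: 0.0203
```

```bash
python3 -c "
from h import *
fm(5)"
```

```text
avg pos [ 0.4201 -0.0154  0.045 ] F [-0.37 -0.11  0.41] M [-0.032 -0.406 -0.014] sd [0.72 0.35 0.33 0.03 0.02 0.03] rpy [180.    -7.02 177.06] t 11.6
```

servo_tool([
  [[-0.0001, 0, 0.0007], [0, 0, 0], 1],
  [[0, 0, 0], [0, 0, 0], 1],
  [[0, 0, 0], [0, 0, 0], 1],
])

```text
clock: 11.85
tool_pos: [0.4201, -0.0154, 0.0443]
orientation: [180.0, -7.0, 177.1]
force: [-0.4, -0.2, 0.4]
opening: 0.0196
```

```bash
python3 -c "
from h import *
fm(5)"
```

```text
avg pos [ 0.42   -0.0155  0.0443] F [-0.83  0.03  1.43] M [-0.023 -0.283 -0.013] sd [0.08 0.61 0.58 0.02 0.04 0.03] rpy [-180.     -7.02  177.06] t 12.1
```

Contact shows at z_tcp ≈ 0.0455, which agrees with the roughly 3 mm tip rise I estimated. I'll ease off to just bearing and advance.

servo_tool([
  [[0.0001, 0, -0.001], [0, 0, 0], 1],
  [[-0.002, 0, -0.0002], [0, 0, 0], 1],
  [[-0.003, 0, -0.0004], [0, 0, 0], 1],
  [[-0.003, 0, -0.0004], [0, 0, 0], 1],
  [[-0.003, 0, -0.0004], [0, 0, 0], 1],
  [[-0.003, 0, -0.0004], [0, 0, 0], 1],
  [[-0.003, 0, -0.0004], [0, 0, 0], 1],
  [[-0.002, 0, -0.0002], [0, 0, 0], 1],
  [[0, 0, 0], [0, 0, 0], 1],
  [[0, 0, 0], [0, 0, 0], 1],
])

```text
clock: 12.93
tool_pos: [0.4395, -0.0164, 0.0453]
orientation: [180.0, -7.0, 177.1]
force: [0.7, 0.0, 0.2]
opening: 0.0197
```

```bash
python3 - <<'E'
from h import *
fm(5)
snap('side','s5')
b=cv2.imread('pics/s5.png')
cv2.imwrite('pics/z9.png',cv2.resize(b[180:250,300:400],(800,560),interpolation=3))
E
```

```text
avg pos [ 0.4393 -0.0164  0.0454] F [ 0.47  0.16 -0.56] M [-0.099 -0.665  0.005] sd [0.35 0.51 0.72 0.02 0.03 0.02] rpy [180.    -7.01 177.06] t 13.18
```

View pics/z9.png

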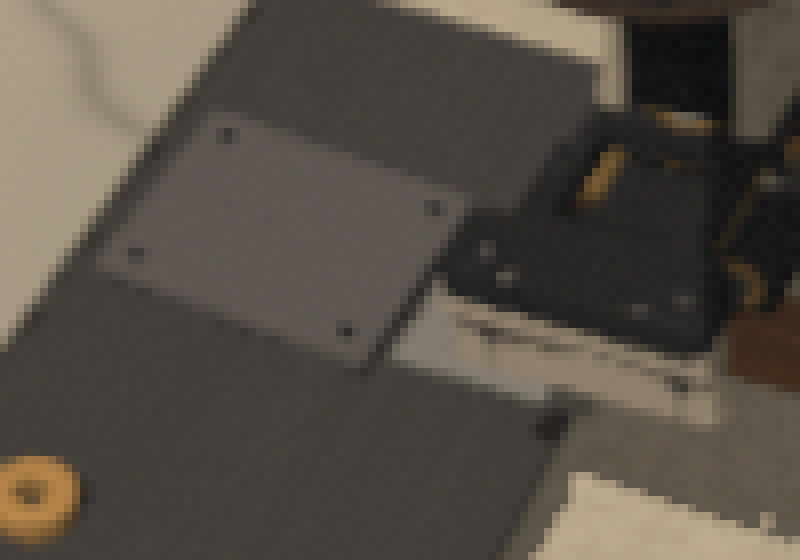

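servo_tool([
  [[-0.002, 0, -0.0002], [0, 0, 0], 1],
  [[-0.002, 0, -0.0003], [0, 0, 0], 1],
  [[-0.002, 0, -0.0002], [0, 0, 0], 1],
  [[-0.002, 0, -0.0003], [0, 0, 0], 1],
  [[0, 0, 0], [0, 0, 0], 1],
  [[0, 0, 0], [0, 0, 0], 1],
])

```text
clock: 13.73
tool_pos: [0.4476, -0.0168, 0.0453]
orientation: [180.0, -7.0, 177.1]
force: [0.5, 0.6, -0.8]
opening: 0.0198
```

```bash
python3 - <<'E'
from h import *
fm(5)
snap('side','s6')
b=cv2.imread('pics/s6.png')
cv2.imwrite('pics/z10.png',cv2.resize(b[180:250,300:400],(800,560),interpolation=3))
E
```

```text
avg pos [ 0.4474 -0.0168  0.0454] F [ 0.34  0.14 -0.35] M [-0.074 -0.671  0.01 ] sd [0.68 0.35 0.48 0.04 0.02 0.02] rpy [180.    -7.01 177.06] t 13.98
```

View pics/z10.png

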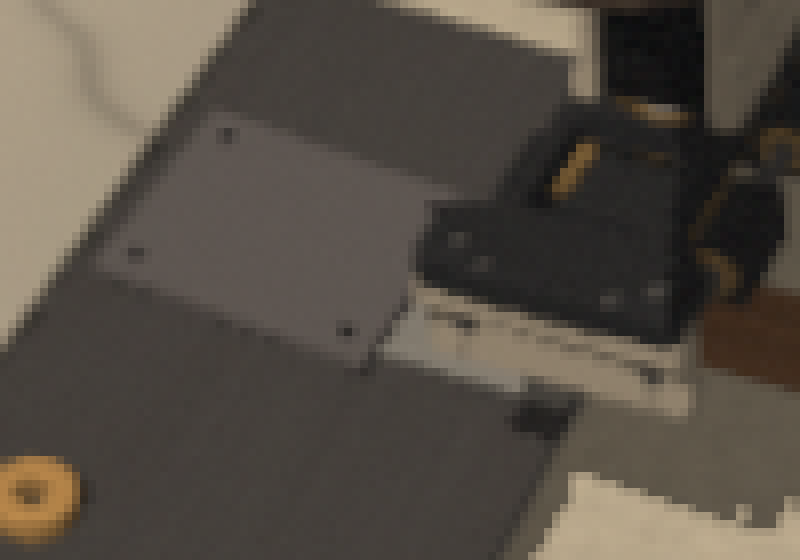

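The blade edge has gone under the flange by about 4 mm and the cover has not moved. Next I push gently toward the step.

servo_tool([
  [[-0.002, 0, -0.0002], [0, 0, 0], 1],
  [[-0.002, 0, -0.0003], [0, 0, 0], 1],
  [[-0.002, 0, -0.0002], [0, 0, 0], 1],
  [[-0.002, -0.001, -0.0003], [0, 0, -0.07], 1],
  [[-0.002, -0.001, -0.0002], [0, 0, -0.07], 1],
  [[-0.002, -0.001, -0.0003], [0, 0, -0.07], 1],
  [[0, 0, 0], [0, 0, 0], 1],
  [[0, 0, 0], [0, 0, 0], 1],
])

```text
clock: 14.7
tool_pos: [0.4596, -0.0205, 0.0454]
orientation: [179.8, -7.0, 178.3]
force: [0.2, -0.1, 0.2]
opening: 0.0199
```

```bash
python3 - <<'E'
from h import *
fm(5)
snap('side','s7');snap('top','t7')
b=cv2.imread('pics/s7.png');a=cv2.imread('pics/t7.png')
cv2.imwrite('pics/z11.png',np.hstack([cv2.resize(b[180:250,300:370],(400,400),interpolation=3),cv2.resize(a[190:260,305:375],(400,400),interpolation=3)]))
E
```

```text
avg pos [ 0.4595 -0.0204  0.0454] F [ 0.52 -0.03 -0.34] M [-0.127 -0.63   0.002] sd [0.15 0.44 0.58 0.01 0.03 0.03] rpy [179.84  -6.99 178.33] t 14.95
```

View pics/z11.png

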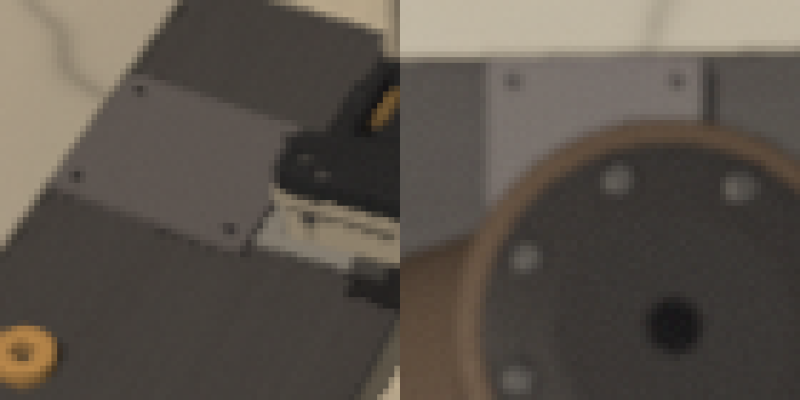

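servo_tool([
  [[-0.001, -0.001, -0.0001], [0, 0, -0.1], 1],
  [[-0.001, -0.001, -0.0001], [0, 0, -0.1], 1],
  [[0, 0, 0], [0, 0, 0], 1],
])

```text
clock: 15.3
tool_pos: [0.461, -0.0226, 0.0453]
orientation: [179.7, -7.0, 179.6]
force: [-1.3, -0.2, 0.8]
opening: 0.0197
```

```bash
python3 - <<'E'
from h import *
fm(5)
E
```

```text
avg pos [ 0.461  -0.0225  0.0453] F [-1.2   0.11 -0.16] M [-0.032 -0.153 -0.019] sd [0.45 0.52 0.34 0.05 0.01 0.02] rpy [179.7   -7.02 179.53] t 15.55
```

servo_tool([
  [[-0.001, 0, -0.0001], [0, 0, 0], 1],
  [[0, 0, 0], [0, 0, 0], 1],
])

```text
clock: 15.72
tool_pos: [0.4615, -0.0226, 0.0452]
orientation: [179.7, -7.1, 179.5]
force: [-3.2, 0.3, 0.2]
opening: 0.0197
```

```bash
python3 - <<'E'
from h import *
fm(5)
snap('side','s8');snap('top','t8')
b=cv2.imread('pics/s8.png');a=cv2.imread('pics/t8.png')
cv2.imwrite('pics/z12.png',np.hstack([cv2.resize(b[180:250,300:370],(400,400),interpolation=3),cv2.resize(a[190:260,305:375],(400,400),interpolation=3)]))
E
```

```text
avg pos [ 0.4615 -0.0226  0.0452] F [-3.28  0.31  0.79] M [-0.105  0.833  0.011] sd [0.73 0.29 0.18 0.01 0.1  0.02] rpy [179.71  -7.08 179.53] t 15.97
```

View pics/z12.png

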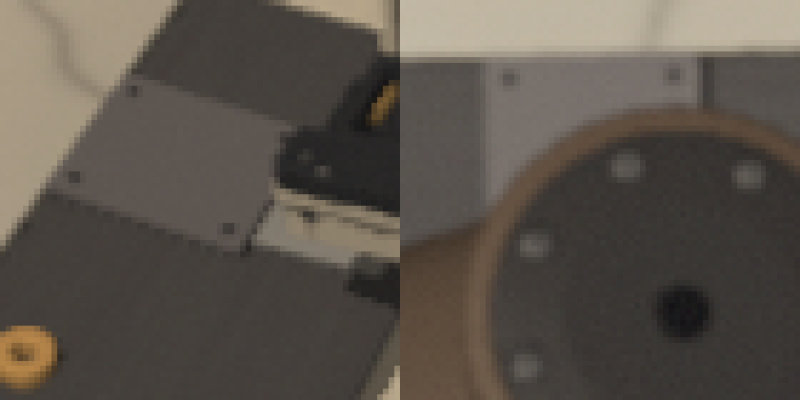

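The cover is seated square against the step (push about 3 N, and the implied step x of 0.642 matches the camera). I'll work out the lever path.

```bash
cat > path.py <<'E'
import numpy as np
def C(th):
    c,s=np.cos(th),np.sin(th)
    if th<=np.radians(23.2):
        P=-(7*c+8*s) if th>.15 else -(7+ (0.6/.15)*th*1.0*2.2*.5)
        P=-(7*c+8*s) if th>.15 else np.interp(th,[0,.15],[-7,-(7*np.cos(.15)+8*np.sin(.15))])
        return np.array([P-82*c+3*s,30+82*s+3*c])
    if th<=np.pi/2: return np.array([-5*s-89*c,30+89*s])
    u=np.array([-c,s]);n=np.array([s,c]); return np.array([0,37])+82*u-5*n
def tcp(deg,m=2.5):
    th=np.radians(deg); t=C(th)+m*np.array([-np.cos(th),np.sin(th)])
    return t-[-89,31.5]+[461,45.3]   # mm
if __name__=='__main__':
    f=np.radians(7.0)
    w=[0,3,6,9,12,15,18,21,24,27,30,33,36,39,42,45,48,51,54,57,60,63,66,69,72,75,78,81,84,87,90,92,94,96,98,100]
    prev=None
    for d in w:
        p=tcp(d)
        if prev is not None:
            dx,dz=p-prev
            print(d,p.round(1),'tool',round(-np.cos(f)*dx+np.sin(f)*dz,2),round(-np.sin(f)*dx-np.cos(f)*dz,2))
        else: print(d,p.round(1))
        prev=p
E
python3 path.py; python3 -c "
from h import *
plan()"
```

```text
0 [458.5  46.8]
3 [458.4  51.2] tool 0.65 -4.37
6 [458.5  55.6] tool 0.42 -4.38
9 [458.8  60. ] tool 0.19 -4.38
12 [459.5  64.3] tool -0.08 -4.36
15 [460.3  68.6] tool -0.34 -4.34
18 [461.4  72.8] tool -0.59 -4.3
21 [462.8  76.9] tool -0.84 -4.25
24 [464.4  81. ] tool -1.08 -4.3
27 [466.2  85.3] tool -1.29 -4.51
30 [468.3  89.6] tool -1.53 -4.43
33 [470.5  93.6] tool -1.77 -4.33
36 [473.   97.6] tool -2.0 -4.22
39 [475.7 101.4] tool -2.23 -4.1
42 [478.7 105. ] tool -2.45 -3.97
45 [481.8 108.5] tool -2.66 -3.83
48 [485.1 111.8] tool -2.87 -3.67
51 [488.5 114.9] tool -3.07 -3.51
54 [492.2 117.8] tool -3.26 -3.34
57 [496.  120.5] tool -3.44 -3.16
60 [499.9 123. ] tool -3.61 -2.97
63 [504.  125.3] tool -3.78 -2.77
66 [508.2 127.4] tool -3.93 -2.56
69 [512.5 129.2] tool -4.07 -2.35
72 [517.  130.8] tool -4.2 -2.13
75 [521.5 132.2] tool -4.32 -1.9
78 [526.1 133.3] tool -4.43 -1.67
81 [530.7 134.2] tool -4.52 -1.43
84 [535.5 134.8] tool -4.6 -1.2
87 [540.2 135.2] tool -4.67 -0.95
90 [545.  135.3] tool -4.73 -0.71
92 [548.  135.4] tool -2.92 -0.48
94 [550.9 135.4] tool -2.93 -0.38
96 [553.9 135.4] tool -2.94 -0.28
98 [556.8 135.2] tool -2.95 -0.17
100 [559.7 134.9] tool -2.95 -0.07
t 16.07 pos [ 0.4615 -0.0226  0.0452] rpy [179.71  -7.07 179.53] F [-4.36 -0.5   0.39] M [-0.122  1.129 -0.011] open 0.0199
```

servo_tool([
  [[0.0015, 0, 0.0001], [0, 0, 0], 1],
  [[0.0015, 0, 0.0001], [0, 0, 0], 1],
  [[0.0001, 0, -0.001], [0, 0, 0], 1],
  [[0.0004, 0, -0.0026], [0, 0, 0], 1],
  [[0.0004, 0, -0.0027], [0, 0, 0], 1],
  [[0.0002, 0, -0.0022], [0, 0, 0], 1],
  [[0.0002, 0, -0.0022], [0, 0, 0], 1],
  [[0.0001, 0, -0.0022], [0, 0, 0], 1],
  [[0.0001, 0, -0.0022], [0, 0, 0], 1],
  [[0, 0, -0.0022], [0, 0, 0], 1],
  [[-0.0001, 0, -0.0022], [0, 0, 0], 1],
  [[0, 0, 0], [0, 0, 0], 1],
])

```text
clock: 17.07
tool_pos: [0.4604, -0.0225, 0.0654]
orientation: [179.7, -7.0, 179.5]
force: [0.2, -0.6, -1.9]
opening: 0.02
```

```bash
python3 - <<'E'
from h import *
fm(3)
snap('side','s9');snap('top','t9')
b=cv2.imread('pics/s9.png');a=cv2.imread('pics/t9.png')
cv2.imwrite('pics/z13.png',np.hstack([cv2.resize(b[170:250,300:380],(400,400),interpolation=3),cv2.resize(a[190:260,305:375],(400,400),interpolation=3)]))
E
```

```text
avg pos [ 0.4602 -0.0225  0.0651] F [-0.32  0.14 -2.13] M [-0.097 -0.483  0.012] sd [0.41 0.53 0.34 0.03 0.04 0.04] rpy [179.7   -7.02 179.54] t 17.22
```

View pics/z13.png

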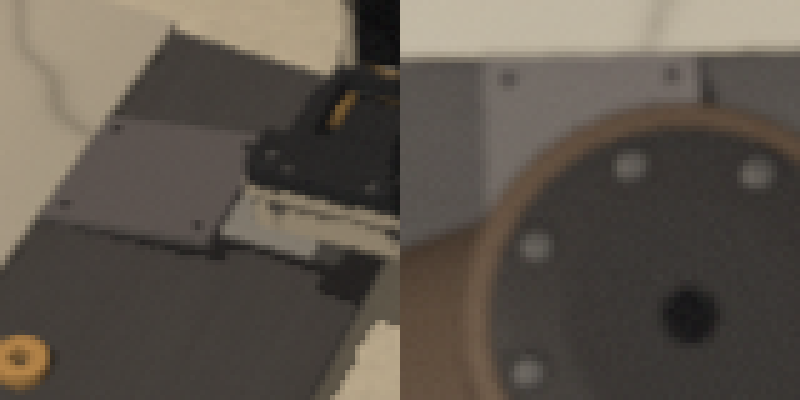

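The cover lifts cleanly on the blade, about 12° up with its far edge held at the step. I'll continue the arc.

servo_tool([
  [[-0.0001, 0, -0.0021], [0, 0, 0], 1],
  [[-0.0001, 0, -0.0022], [0, 0, 0], 1],
  [[-0.0003, 0, -0.0022], [0, 0, 0], 1],
  [[-0.0003, 0, -0.0021], [0, 0, 0], 1],
  [[-0.0004, 0, -0.0021], [0, 0, 0], 1],
  [[-0.0004, 0, -0.0021], [0, 0, 0], 1],
  [[-0.0005, 0, -0.0022], [0, 0, 0], 1],
  [[-0.0005, 0, -0.0022], [0, 0, 0], 1],
  [[-0.0006, 0, -0.0022], [0, 0, 0], 1],
  [[-0.0006, 0, -0.0022], [0, 0, 0], 1],
  [[-0.0007, 0, -0.0022], [0, 0, 0], 1],
  [[-0.0008, 0, -0.0022], [0, 0, 0], 1],
  [[-0.0009, 0, -0.0022], [0, 0, 0], 1],
  [[-0.0009, 0, -0.0022], [0, 0, 0], 1],
  [[-0.001, 0, -0.0021], [0, 0, 0], 1],
  [[-0.001, 0, -0.0021], [0, 0, 0], 1],
  [[-0.0011, 0, -0.0021], [0, 0, 0], 1],
  [[-0.0011, 0, -0.002], [0, 0, 0], 1],
  [[-0.0012, 0, -0.002], [0, 0, 0], 1],
  [[-0.0012, 0, -0.002], [0, 0, 0], 1],
])

```text
clock: 18.98
tool_pos: [0.4791, -0.0229, 0.1059]
orientation: [179.7, -7.0, 179.5]
force: [-0.4, 0.4, -1.9]
opening: 0.0201
```

```bash
python3 - <<'E'
from h import *
fm(3)
snap('side','s10');snap('top','t10')
b=cv2.imread('pics/s10.png');a=cv2.imread('pics/t10.png')
cv2.imwrite('pics/z14.png',np.hstack([cv2.resize(b[150:250,290:390],(400,400),interpolation=3),cv2.resize(a[180:270,295:385],(400,400),interpolation=3)]))
E
```

```text
avg pos [ 0.4793 -0.0229  0.106 ] F [-0.41  0.71 -1.46] M [ 0.033 -0.428  0.002] sd [0.51 0.65 0.41 0.02 0.07 0.02] rpy [179.69  -7.   179.54] t 19.13
```

View pics/z14.png

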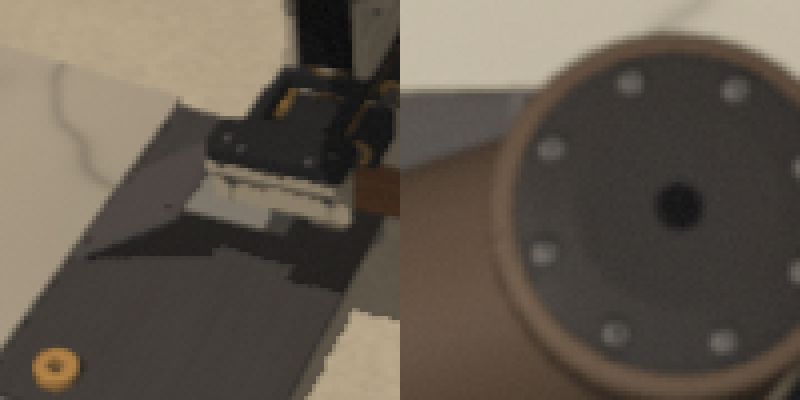

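Still seated on the blade at about 42°, with the shadow below as expected and low forces.

servo_tool([
  [[-0.0013, 0, -0.0019], [0, 0, 0], 1],
  [[-0.0013, 0, -0.0019], [0, 0, 0], 1],
  [[-0.0014, 0, -0.0018], [0, 0, 0], 1],
  [[-0.0014, 0, -0.0018], [0, 0, 0], 1],
  [[-0.0015, 0, -0.0018], [0, 0, 0], 1],
  [[-0.0015, 0, -0.0017], [0, 0, 0], 1],
  [[-0.0016, 0, -0.0017], [0, 0, 0], 1],
  [[-0.0016, 0, -0.0016], [0, 0, 0], 1],
  [[-0.0017, 0, -0.0016], [0, 0, 0], 1],
  [[-0.0017, 0, -0.0016], [0, 0, 0], 1],
  [[-0.0018, 0, -0.0015], [0, 0, 0], 1],
  [[-0.0018, 0, -0.0015], [0, 0, 0], 1],
  [[-0.0019, 0, -0.0014], [0, 0, 0], 1],
  [[-0.0019, 0, -0.0014], [0, 0, 0], 1],
  [[-0.002, 0, -0.0013], [0, 0, 0], 1],
  [[-0.002, 0, -0.0013], [0, 0, 0], 1],
  [[-0.002, 0, -0.0012], [0, 0, 0], 1],
  [[-0.0021, 0, -0.0012], [0, 0, 0], 1],
  [[-0.0021, 0, -0.0011], [0, 0, 0], 1],
  [[-0.0021, 0, -0.0011], [0, 0, 0], 1],
])

```text
clock: 20.9
tool_pos: [0.5173, -0.0234, 0.1317]
orientation: [179.7, -7.0, 179.5]
force: [0.8, -0.1, -2.1]
opening: 0.0196
```

```bash
python3 - <<'E'
from h import *
fm(3)
snap('side','s11')
b=cv2.imread('pics/s11.png')
cv2.imwrite('pics/z15.png',cv2.resize(b[130:250,270:390],(600,600),interpolation=3))
E
```

```text
avg pos [ 0.5175 -0.0234  0.1318] F [-0.29  0.31 -1.16] M [-0.046 -0.482  0.008] sd [0.84 0.08 0.6  0.02 0.05 0.02] rpy [179.7   -7.01 179.54] t 21.05
```

View pics/z15.png

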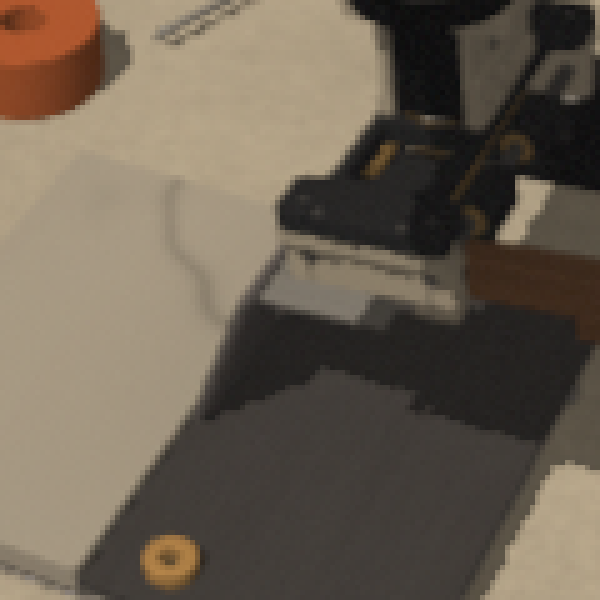

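servo_tool([
  [[-0.0022, 0, -0.001], [0, 0, 0], 1],
  [[-0.0022, 0, -0.0009], [0, 0, 0], 1],
  [[-0.0022, 0, -0.0009], [0, 0, 0], 1],
  [[-0.0022, 0, -0.0008], [0, 0, 0], 1],
  [[-0.0023, 0, -0.0007], [0, 0, 0], 1],
  [[-0.0023, 0, -0.0007], [0, 0, 0], 1],
  [[-0.0023, 0, -0.0006], [0, 0, 0], 1],
  [[-0.0023, 0, -0.0006], [0, 0, 0], 1],
  [[-0.0023, 0, -0.0005], [0, 0, 0], 1],
  [[-0.0023, 0, -0.0005], [0, 0, 0], 1],
  [[-0.0023, 0, -0.0004], [0, 0, 0], 1],
  [[-0.0015, 0, -0.0003], [0, 0, 0], 1],
  [[0, 0, 0], [0, 0, 0], 1],
])

```text
clock: 22.18
tool_pos: [0.5446, -0.0237, 0.1362]
orientation: [179.7, -7.0, 179.5]
force: [-0.3, -0.2, -1.2]
opening: 0.0196
```

```bash
python3 - <<'E'
from h import *
fm(3)
snap('side','s12')
b=cv2.imread('pics/s12.png')
cv2.imwrite('pics/z16.png',cv2.resize(b[130:250,270:390],(600,600),interpolation=3))
E
```

```text
avg pos [ 0.5443 -0.0237  0.1362] F [ 0.    0.05 -1.73] M [-0.04  -0.48  -0.019] sd [0.62 0.32 0.4  0.01 0.03 0.04] rpy [179.7   -7.02 179.54] t 22.33
```

View pics/z16.png

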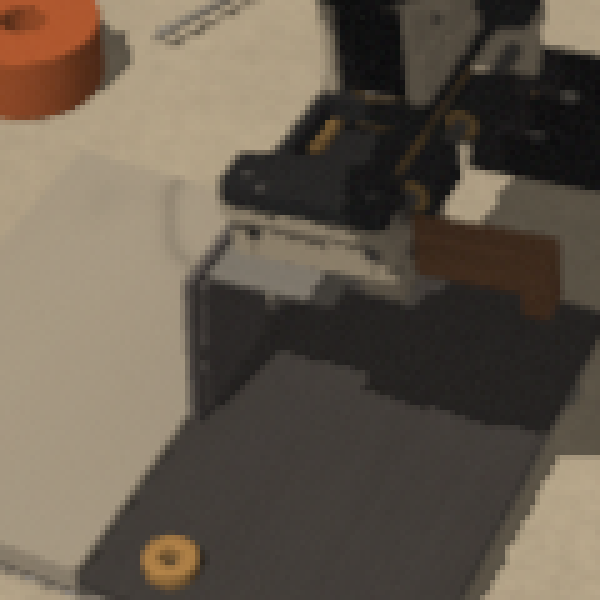

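The cover stands upright at the step with the blade at its top notch. I'll nudge it over.

servo_tool([
  [[-0.0015, 0, -0.0002], [0, 0, 0], 1],
  [[-0.0015, 0, -0.0002], [0, 0, 0], 1],
  [[-0.0015, 0, -0.0002], [0, 0, 0], 1],
  [[-0.0015, 0, -0.0002], [0, 0, 0], 1],
  [[-0.0015, 0, -0.0002], [0, 0, 0], 1],
  [[-0.0015, 0, -0.0002], [0, 0, 0], 1],
  [[-0.0015, 0, -0.0002], [0, 0, 0], 1],
  [[-0.0015, 0, -0.0002], [0, 0, 0], 1],
  [[-0.0015, 0, -0.0002], [0, 0, 0], 1],
  [[0, 0, 0], [0, 0, 0], 1],
  [[0, 0, 0], [0, 0, 0], 1],
])

```text
clock: 23.3
tool_pos: [0.5579, -0.0238, 0.1363]
orientation: [179.7, -7.0, 179.5]
force: [-0.9, -0.5, -0.6]
opening: 0.0198
```

```bash
python3 - <<'E'
from h import *
fm(3)
snap('side','s13');snap('top','t13')
b=cv2.imread('pics/s13.png');a=cv2.imread('pics/t13.png')
cv2.imwrite('pics/z17.png',np.hstack([cv2.resize(b[130:250,250:370],(400,400),interpolation=3),cv2.resize(a[120:280,260:420],(400,400),interpolation=3)]))
E
```

```text
avg pos [ 0.5578 -0.0238  0.1364] F [ 0.18 -0.18 -0.92] M [-0.063 -0.465  0.013] sd [0.23 0.39 0.22 0.03 0.02 0.01] rpy [179.7   -7.01 179.54] t 23.45
```

View pics/z17.png

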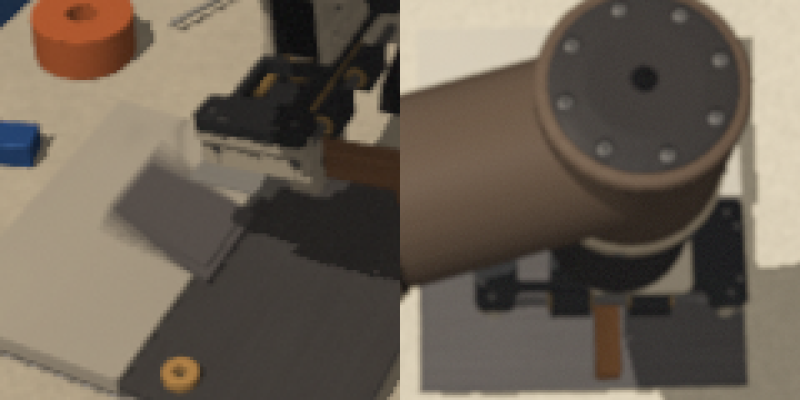

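It is falling over onto the slab (motion blur visible). I'll back off and look.

servo_tool([
  [[0.005, 0, 0.0006], [0, 0, 0], 1],
  [[0.015, 0, 0.001], [0, 0, 0], 1],
  [[0.02, 0, 0.002], [0, 0, 0], 1],
  [[0.02, 0, 0.002], [0, 0, 0], 1],
  [[0.02, 0, 0.002], [0, 0, 0], 1],
  [[0.02, 0, 0.002], [0, 0, 0], 1],
  [[0.012, 0, 0.001], [0, 0, 0], 1],
  [[0.005, 0, 0.0006], [0, 0, 0], 1],
  [[0, 0, 0], [0, 0, 0], 1],
])

```text
clock: 24.3
tool_pos: [0.4399, -0.0227, 0.1401]
orientation: [179.7, -7.0, 179.6]
force: [0.7, -0.4, -1.6]
opening: 0.0196
```

```bash
python3 - <<'E'
from h import *
plan()
snap('side','s14');snap('top','t14')
b=cv2.imread('pics/s14.png');a=cv2.imread('pics/t14.png')
cv2.imwrite('pics/z18.png',np.hstack([cv2.resize(b[130:250,250:370],(400,400),interpolation=3),cv2.resize(a[120:240,290:410],(400,400),interpolation=3)]))
E
```

```text
t 24.3 pos [ 0.4399 -0.0227  0.1401] rpy [179.68  -6.96 179.57] F [ 0.68 -0.42 -1.56] M [-0.085 -0.558  0.013] open 0.0196
```

View pics/z18.png

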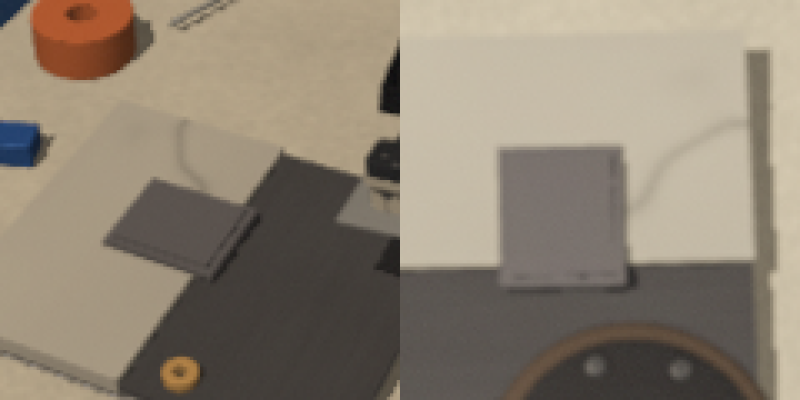

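Flat on the slab, plug side up, but its near edge overhangs the step. I'll measure by how much.

```bash
python3 - <<'E'
from m1 import *
np.set_printoptions(precision=4,suppress=True)
q=get('top','t14',312,155,368,212,lambda a,h:(a[...,1]<125)&(a[...,1]>85));print(q.round(1),onz('top',q,.042))
q=get('side','s14',275,178,332,216,lambda a,h:(a[...,1]<105)&(a[...,1]>58));print(q.round(1),onz('side',q,.042))
E
```

```text
[[355.8 164.1]
 [357.3 205.3]
 [318.3 205.8]
 [320.5 164.9]] [[ 0.719  -0.0633  0.042 ]
 [ 0.6252 -0.0631  0.042 ]
 [ 0.6264  0.0234  0.042 ]
 [ 0.7193  0.016   0.042 ]]
[[331.4 183.3]
 [331.4 215.9]
 [279.7 203.1]
 [295.  184.2]] [[ 0.6319 -0.1073  0.042 ]
 [ 0.5793  0.0083  0.042 ]
 [ 0.7223  0.022   0.042 ]
 [ 0.7219 -0.062   0.042 ]]
```

servo_tool([
  [[-0.001, 0, 0.008], [0, 0, 0], 1],
  [[-0.002, 0, 0.016], [0, 0, 0], 1],
  [[-0.0025, 0, 0.02], [0, 0, 0], 1],
  [[-0.0025, 0, 0.02], [0, 0, 0], 1],
  [[-0.0015, 0, 0.012], [0, 0, 0], 1],
  [[-0.001, 0, 0.0085], [0, 0, 0], 1],
  [[0, 0, 0], [0, 0, 0], 1],
  [[0, 0, 0], [0, 0, 0], 1],
])

```text
clock: 25.07
tool_pos: [0.4407, -0.0225, 0.0539]
orientation: [179.7, -7.1, 179.5]
force: [-0.6, -0.1, -0.7]
opening: 0.0194
```

```bash
python3 - <<'E'
from h import *
fm(4)
E
```

```text
avg pos [ 0.4412 -0.0222  0.0549] F [ 0.41  0.06 -1.08] M [-0.078 -0.5    0.01 ] sd [0.22 0.37 0.31 0.02 0.01 0.02] rpy [179.67  -6.92 179.55] t 25.27
```

servo_tool([
  [[-0.008, 0, -0.0005], [0, 0, 0], 1],
  [[-0.015, 0, -0.0018], [0, 0, 0], 1],
  [[-0.018, 0, -0.0022], [0, 0, 0], 1],
  [[-0.018, 0, -0.0022], [0, 0, 0], 1],
  [[-0.01, 0, -0.0012], [0, 0, 0], 1],
  [[-0.005, 0, -0.0006], [0, 0, 0], 1],
  [[-0.003, 0, -0.0004], [0, 0, 0], 1],
  [[0, 0, 0], [0, 0, 0], 1],
  [[0, 0, 0], [0, 0, 0], 1],
])

```text
clock: 26.02
tool_pos: [0.5173, -0.0231, 0.0538]
orientation: [179.7, -7.1, 179.5]
force: [-0.2, -0.6, -1.1]
opening: 0.0197
```

```bash
python3 - <<'E'
from h import *
fm(4)
snap('side','s15')
b=cv2.imread('pics/s15.png')
cv2.imwrite('pics/z19.png',cv2.resize(b[150:250,260:360],(600,600),interpolation=3))
E
```

```text
avg pos [ 0.5174 -0.023   0.054 ] F [ 0.33  0.36 -1.12] M [-0.057 -0.464 -0.002] sd [0.38 0.3  0.35 0.01 0.01 0.  ] rpy [179.69  -7.01 179.55] t 26.22
```

View pics/z19.png

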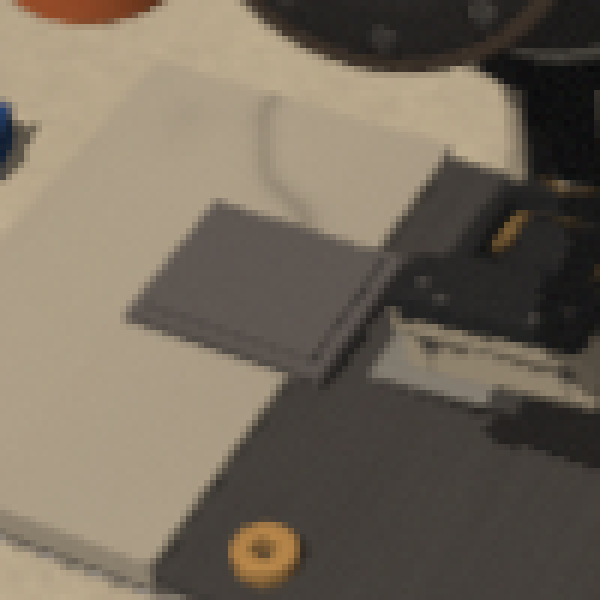

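servo_tool([
  [[-0.003, 0, -0.0004], [0, 0, 0], 1],
  [[-0.003, 0, -0.0004], [0, 0, 0], 1],
  [[-0.003, 0, -0.0004], [0, 0, 0], 1],
  [[-0.0025, 0, -0.0003], [0, 0, 0], 1],
  [[-0.002, 0, -0.0002], [0, 0, 0], 1],
  [[-0.002, 0, -0.0003], [0, 0, 0], 1],
  [[-0.002, 0, -0.0002], [0, 0, 0], 1],
  [[-0.002, 0, -0.0003], [0, 0, 0], 1],
  [[-0.002, 0, -0.0002], [0, 0, 0], 1],
  [[0, 0, 0], [0, 0, 0], 1],
])

```text
clock: 27.1
tool_pos: [0.54, -0.0232, 0.0538]
orientation: [179.7, -7.0, 179.5]
force: [-0.2, 0.2, -1.6]
opening: 0.0195
```

```bash
python3 - <<'E'
from h import *
fm(4)
snap('side','s16')
b=cv2.imread('pics/s16.png')
cv2.imwrite('pics/z20.png',cv2.resize(b[150:250,260:360],(600,600),interpolation=3))
E
```

```text
avg pos [ 0.5398 -0.0232  0.0539] F [ 0.09 -0.13 -1.63] M [-0.055 -0.469  0.014] sd [0.23 0.52 0.83 0.03 0.01 0.04] rpy [179.69  -7.   179.54] t 27.3
```

View pics/z20.png

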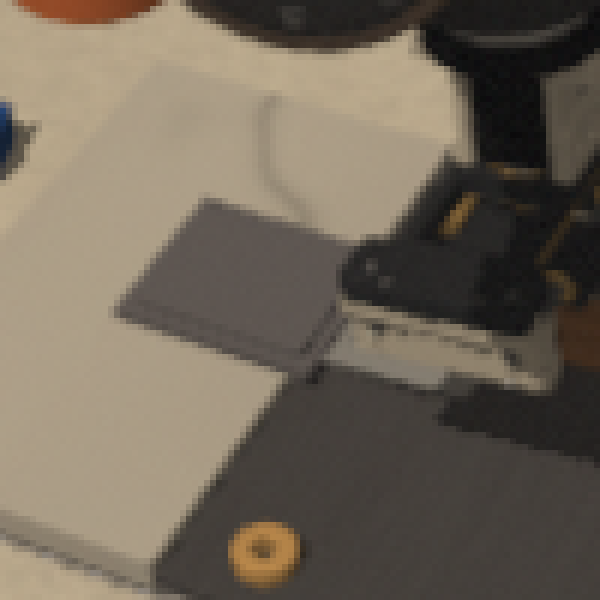

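The cover is sliding ahead of the blade with no measurable force. I'll push on until it is fully on the slab.

servo_tool([
  [[-0.002, 0, -0.0003], [0, 0, 0], 1],
  [[-0.002, 0, -0.0002], [0, 0, 0], 1],
  [[-0.002, 0, -0.0003], [0, 0, 0], 1],
  [[-0.002, 0, -0.0002], [0, 0, 0], 1],
  [[-0.002, 0, -0.0003], [0, 0, 0], 1],
  [[-0.002, 0, -0.0002], [0, 0, 0], 1],
  [[-0.002, 0, -0.0003], [0, 0, 0], 1],
  [[-0.002, 0, -0.0002], [0, 0, 0], 1],
  [[-0.002, 0, -0.0003], [0, 0, 0], 1],
  [[-0.002, 0, -0.0002], [0, 0, 0], 1],
  [[-0.002, 0, -0.0003], [0, 0, 0], 1],
  [[-0.002, 0, -0.0002], [0, 0, 0], 1],
  [[-0.002, 0, -0.0003], [0, 0, 0], 1],
  [[0, 0, 0], [0, 0, 0], 1],
])

```text
clock: 28.52
tool_pos: [0.5664, -0.0234, 0.054]
orientation: [179.7, -7.0, 179.5]
force: [0.7, 0.3, -1.8]
opening: 0.02
```

```bash
python3 - <<'E'
from h import *
fm(3)
E
```

```text
avg pos [ 0.5661 -0.0234  0.054 ] F [ 0.12  0.05 -1.24] M [-0.059 -0.458 -0.014] sd [0.37 0.51 0.34 0.02 0.05 0.  ] rpy [179.69  -7.   179.54] t 28.67
```

servo_tool([
  [[0.003, 0, 0.0004], [0, 0, 0], 1],
  [[0.012, 0, 0.0014], [0, 0, 0], 1],
  [[0.02, 0, 0], [0, 0, 0], 1],
  [[0.022, 0, -0.015], [0, 0, 0], 1],
  [[0.022, 0, -0.02], [0, 0, 0], 1],
  [[0.022, 0, -0.02], [0, 0, 0], 1],
  [[0.015, 0, -0.02], [0, 0, 0], 1],
  [[0.008, 0, -0.01], [0, 0, 0], 1],
  [[0, 0, 0], [0, -0.39, 0], 1],
  [[0, 0, 0], [0, -0.39, 0], 1],
  [[0, 0, 0], [0, -0.39, 0], 1],
  [[0, 0, 0], [0, 0, 0], 1],
])

```text
clock: 29.67
tool_pos: [0.4517, -0.0231, 0.1517]
orientation: [179.7, 0.1, 179.5]
force: [-0.7, -0.9, -1.7]
opening: 0.0197
```

```bash
python3 - <<'E'
from h import *
plan([.5401,.3399,.13],[180,0,177.1])
snap('side','s17');snap('top','t17')
b=cv2.imread('pics/s17.png');a=cv2.imread('pics/t17.png')
cv2.imwrite('pics/z21.png',np.hstack([cv2.resize(b[130:250,250:370],(400,400),interpolation=3),cv2.resize(a[120:240,290:410],(400,400),interpolation=3)]))
E
```

```text
t 29.67 pos [ 0.4517 -0.0231  0.1517] rpy [1.7966e+02 1.2000e-01 1.7950e+02] F [-0.66 -0.93 -1.74] M [-0.097  0.188 -0.026] open 0.0197
shift tool [-0.0852  0.3636  0.024 ]
turn units(6deg) [0.057 0.019 0.4  ]
```

View pics/z21.png

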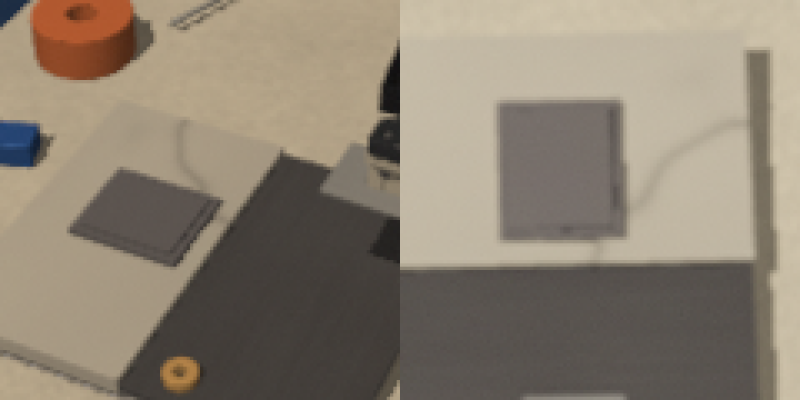

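The cover lies flat and fully on the slab, plug up, about 11 mm clear of its edge. Next I return the spatula.

servo_tool([
  [[-0.0035, 0.015, 0], [0, 0, 0], 1],
  [[-0.0071, 0.03, 0], [0, 0, 0], 1],
  [[-0.0071, 0.03, 0], [0, 0, 0], 1],
  [[-0.0071, 0.03, 0], [0, 0, 0], 1],
  [[-0.0071, 0.03, 0], [0, 0, 0], 1],
  [[-0.0071, 0.03, 0], [0, 0, 0], 1],
  [[-0.0071, 0.03, 0], [0, 0, 0], 1],
  [[-0.0071, 0.03, 0], [0, 0, 0], 1],
  [[-0.0071, 0.03, 0], [0, 0, 0], 1],
  [[-0.0071, 0.03, 0], [0, 0, 0], 1],
  [[-0.0071, 0.03, 0], [0, 0, 0], 1],
  [[-0.0071, 0.03, 0], [0, 0, 0], 1],
  [[-0.0035, 0.018, 0], [0, 0, 0], 1],
  [[0, 0, 0], [0.03, 0, 0.2], 1],
  [[0, 0, 0.02], [0.03, 0, 0.2], 1],
  [[0, 0, 0], [0, 0, 0], 1],
  [[0, 0, 0], [0, 0, 0], 1],
])

```text
clock: 31.18
tool_pos: [0.5407, 0.3384, 0.1319]
orientation: [-179.8, -0.2, 177.1]
force: [0.2, 0.4, -1.1]
opening: 0.0198
```

```bash
python3 - <<'E'
from h import *
fm(4)
plan([.5401,.3399,.0105],[180,0,177.1])
E
```

```text
avg pos [0.5416 0.3391 0.1339] F [ 0.06 -0.26 -1.32] M [ 0.011 -0.038  0.016] sd [0.25 0.31 0.3  0.02 0.02 0.03] rpy [-1.7998e+02  4.0000e-02  1.7710e+02] t 31.38
t 31.38 pos [0.5417 0.3393 0.1345] rpy [-1.7998e+02  4.0000e-02  1.7710e+02] F [ 0.46 -0.39 -1.79] M [ 0.032 -0.011 -0.024] open 0.0203
shift tool [0.0017 0.0006 0.124 ]
turn units(6deg) [-0.003  0.007  0.001]
```

servo_tool([
  [[0.001, 0.0006, 0.01], [0, 0, 0], 1],
  [[0, 0, 0.025], [0, 0, 0], 1],
  [[0, 0, 0.025], [0, 0, 0], 1],
  [[0, 0, 0.025], [0, 0, 0], 1],
  [[0, 0, 0.018], [0, 0, 0], 1],
  [[0, 0, 0.01], [0, 0, 0], 1],
  [[0, 0, 0.004], [0, 0, 0], 1],
  [[0, 0, 0.002], [0, 0, 0], 1],
  [[0, 0, 0], [0, 0, 0], 1],
  [[0, 0, 0], [0, 0, 0], 1],
])

```text
clock: 32.22
tool_pos: [0.5409, 0.3405, 0.0158]
orientation: [180.0, 0.1, 177.1]
force: [0.7, -0.1, -1.1]
opening: 0.02
```

```bash
python3 - <<'E'
from h import *
fm(4)
E
```

```text
avg pos [0.5407 0.3404 0.0158] F [-0.28 -0.54 -1.02] M [-0.044 -0.03  -0.011] sd [0.41 0.44 0.39 0.04 0.02 0.04] rpy [1.7999e+02 6.0000e-02 1.7711e+02] t 32.42
```

servo_tool([
  [[0, 0, 0.002], [0, 0, 0], 1],
  [[0, 0, 0.0015], [0, 0, 0], 1],
  [[0, 0, 0.001], [0, 0, 0], 1],
  [[0, 0, 0.0007], [0, 0, 0], 1],
  [[0, 0, 0], [0, 0, 0], 1],
  [[0, 0, 0], [0, 0, 0], 1],
])

```text
clock: 32.92
tool_pos: [0.5402, 0.3398, 0.0096]
orientation: [-179.9, -0.0, 177.1]
force: [-0.8, 0.1, 2.6]
opening: 0.0198
```

```bash
python3 - <<'E'
from h import *
fm(4)
E
```

```text
avg pos [0.5402 0.3398 0.0095] F [-1.12 -0.23  1.76] M [-0.314  0.477  0.017] sd [0.66 0.15 0.12 0.02 0.04 0.01] rpy [-179.93   -0.    177.1 ] t 33.12
```

On the mat at the same height as at the grasp. I'll open and lift straight off.

servo_tool([
  [[0, 0, -0.0003], [0, 0, 0], 0.7],
  [[0, 0, 0], [0, 0, 0], 0.6],
  [[0, 0, 0], [0, 0, 0], 0.4],
  [[0, 0, 0], [0, 0, 0], 0.2],
  [[0, 0, 0], [0, 0, 0], 0.2],
  [[0, 0, 0], [0, 0, 0], 0.2],
  [[0, 0, 0], [0, 0, 0], 0.2],
  [[0, 0, 0], [0, 0, 0], 0.2],
  [[0, 0, 0], [0, 0, 0], 0.2],
  [[0, 0, 0], [0, 0, 0], 0.2],
])

```text
clock: 33.95
tool_pos: [0.5402, 0.3398, 0.0097]
orientation: [-179.9, 0.0, 177.1]
force: [0.3, 0.1, -0.6]
opening: 0.0697
```

servo_tool([
  [[0, 0, -0.005], [0, 0, 0], 0.2],
  [[0, 0, -0.01], [0, 0, 0], 0.2],
  [[0, 0, -0.02], [0, 0, 0], 0.2],
  [[0, 0, -0.03], [0, 0, 0], 0.2],
  [[0, 0, -0.035], [0, 0, 0], 0.2],
  [[0, 0, -0.035], [0, 0, 0], 0.2],
  [[0, 0, -0.03], [0, 0, 0], 0.2],
  [[0, -0.03, -0.01], [0, 0, 0], 0.2],
  [[0, -0.035, 0], [0, 0, 0], 0.2],
  [[0.02, -0.03, 0], [0, 0, 0], 0.2],
  [[0.02, -0.03, 0], [0, 0, 0], 0.2],
  [[0.02, -0.03, 0], [0, 0, 0], 0.2],
  [[0, -0.03, 0], [0, 0, 0], 0.2],
  [[0, -0.03, 0], [0, 0, 0], 0.2],
  [[0, 0, 0], [0, 0, 0], 0.2],
  [[0, 0, 0], [0, 0, 0], 0.2],
])

```text
clock: 35.28
tool_pos: [0.4695, 0.1272, 0.1864]
orientation: [180.0, 0.1, 177.0]
force: [-0.1, 1.4, 0.6]
opening: 0.0705
```

```bash
python3 - <<'E'
from h import *
plan()
snap('side','s18');snap('top','t18')
E
```

```text
t 35.28 pos [0.4695 0.1272 0.1864] rpy [1.7998e+02 1.0000e-01 1.7699e+02] F [-0.1   1.38  0.58] M [ 0.023 -0.08   0.009] open 0.0705
```

View pics/s18.png

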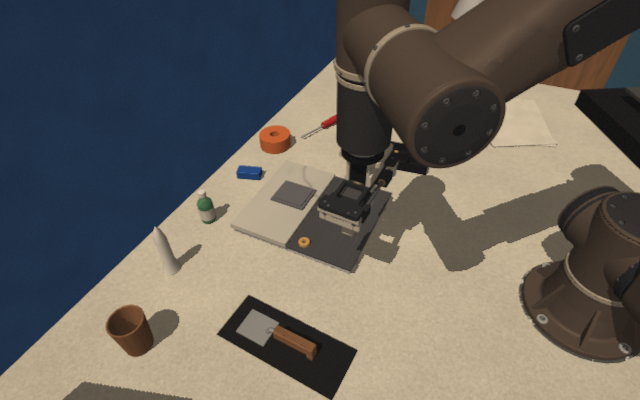

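View pics/t18.png

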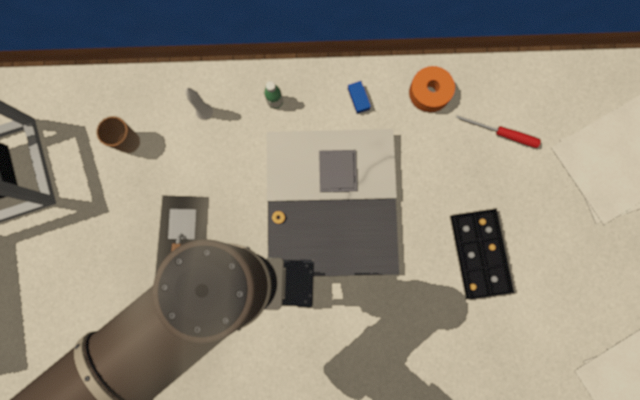

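The spatula is back flat on the mat (side view, blade at 258,328, where it started). The cover is on the slab (top view 337,171), the gear is still at 279,217, and the gripper is clear. I'm handing the job in.

```bash
python3 - <<'E'
from h import *
from m1 import get
q=get('top','t18',312,142,368,197,lambda a,h:(a[...,1]<125)&(a[...,1]>70));print(onz('top',q,.042).round(4))
ctrl.close_job();print(telemetry.get_obs()['clock'])
E
```

```text
[[ 0.7512 -0.0638  0.042 ]
 [ 0.6589 -0.0651  0.042 ]
 [ 0.6589  0.018   0.042 ]
 [ 0.7516  0.0173  0.042 ]]
the job is handed in; nothing more can be done
the job is handed in; nothing more can be done
```

The cover now lies flat on the slab, plug side up, and the spatula is back on its mat. I handed the job in at about 35 s of the 72 s allowed; no verdict was reported.

- **Getting under the cover:** I felt for the plate with the blade tip. The highest force I read was about 2.7 N, against the 4.5 N that marks the coating. I then eased off to roughly 0.7–1 N and slid the blade into the notch.
- **Flipping it:** I pushed the cover up to the step, with single readings reaching 4.4 N against its 12 N limit, and levered it over. The fingers never touched it.
- **Overhang:** It landed with about 17 mm hanging over the step, so I slid it fully onto the slab with the blade edge, with no measurable force.
- **Putting the spatula back:** I lowered it to the height it was picked up from, opened the gripper and moved clear.

**Last checks:** In the final top view the cover spans x 0.659–0.751 m, about 16 mm past the step, which is at x ≈ 0.642–0.644 m. The spatula is lying where it started and the gear has not moved.

**Disagreements:**
- Heights measured from the two cameras came out 3–5 mm too high, so I used contact instead.
- The force readings had about 0.5 N of noise. While sliding the blade forward, the forward force also had the opposite sign to what I expected. Both effects were small.

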